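# Tip a turned table leg up into the glue-up jig

## Task

The turned table leg lies on the bench beside the L-shaped wooden glue-up jig. Tip it up on its square end, keeping that end down on the bench rather than lifting the leg into the air, and leave it standing upright on its own in the jig's inside corner, two of its flat sides snug against the two fences. Leave the other things on the bench where they are.

Things in the scene. Friction and masses are not known exactly. Their poses are not given: they have to be found in the camera images.
- leg: turned dark-wood leg, loose, 230 mm long, about 0.22 kg: square block 44 x 44 x 100 mm, then a round shank 34 mm thick. Origin: centre of the square end face; x runs along the leg to the round end, y and z are normal to the flat sides. Starts lying on a flat side (origin 22 mm up), square end 55 to 85 mm from the jig's end fence, round end away from it. Centre of mass 85 mm from the square end
- leg_shank (a point): point on the leg's axis 193 mm from the square end, on the plain round shank (34 mm thick; beads up to 43 mm on the 28 mm next to the block). The lying shank clears the bench by 5 mm. A firm pinch here holds the leg without swivelling. Tipped up, it pivots on the bottom edge of its square end, so the standing leg's axis is 22 mm nearer the end fence than that end lay
- jig: plywood glue-up jig fixed to the bench: two fences 60 mm tall, 22 thick, 140 long, meeting in an L, with feet 20 mm high and 50 wide on the outer sides. Origin: inside corner at bench height. Inner face of the end fence is x = 0 (runs along +y), of the side fence y = 0 (runs along +x); the leg belongs in x > 0, y > 0; z up. When home, the standing leg's axis is at x = y = 22 mm
- glue: white plastic bottle, 60 mm in diameter, 150 mm tall, standing; bystander. Origin at the centre of its underside
- disc: flat wooden disc, 120 mm in diameter, 20 mm thick; bystander. Origin at the centre of its underside
- hammer: hammer lying on the bench, wooden handle, steel head; bystander. Origin on its length; x along the handle towards the head
- offcut: plywood offcut, 90 x 70 x 35 mm, lying flat; bystander. Origin at the centre of its underside
Not all that is in view belongs to the job. There is more than one size of the leg; the one meant has the size given above.

How it is judged:
By the outcome, as a careful person would: the job done as asked, in the order asked, and still so for the second after the job is handed in, with the robot touching nothing.
It also fails if it takes over 45 s, if anything falls off the work surface, if the arm or the gripper's body presses on something with over 40 N, if the wrist force passes 120 N, or if a joint passes its speed limit or range.

## Robot

A 6-joint arm with a two-finger parallel gripper is mounted at the origin on the work surface. World frame = base frame: x ahead of the robot, y to its left, z up, the work surface at z = 0. Lengths are in mm, angles in rad, forces in N, time in s.
With the tool pointing down it reaches from about 350 to 875 mm from the base axis. Payload 4.2 kg.
Tool frame: the origin (TCP) lies midway between the tips of the shut fingers; the grasp point (between the pads) lies 19 mm behind it; z points along the fingers, y is the direction in which the jaws open and shut (so a half turn about z gives the same grasp; the last joint's range is limited). The gripper opens to 85 mm and grips with 20 to 120 N. Pads are 22 mm wide; open, the fingers measure 114 mm over their backs; the gripper's body (76 mm by 85 mm) begins 54 mm behind the grasp point. The pads swing forward as they close: fully open they stand 13 mm farther back than shut.
Start: joints at [-1.006, 0.385, 0.008, 0, -1.194, -0.259], TCP at [188.176, -595.977, 231.312] pointing down, gripper open.
Joint ranges: [-3.14, 3.14], [-1.21, 2.06], [-1.07, 1.41], [-3.16, 2.05], [-2.99, -0.16], [-3.1, 3.1]. Speed limits (rad/s): [2.79, 2.79, 3.14, 3.14, 3.14, 3.14].

## Interface

Orientations are given as a unit quaternion [x, y, z, w].
In Python, from bench import arm gives the robot as it stands.
- The arm moves only by the tool send_rows, never from a script. Its arguments are lists of equal length, an entry for each row: "translation": the shift along the tool's x, y, z in mm, a list of three; "dr": the turn, a rotation vector about the tool's x, y, z in degrees, a list of three; "grip": the finger opening in mm, from 0 to 85.4. In form: {"translation": [[dx, dy, dz], ...], "dr": [[ax, ay, az], ...], "grip": [grip, ...]}. A call has exactly 5 rows; each row shifts and turns the commanded pose from where the row before left it, along the tool's axes as they then stand; what a row does not reach is not made up. A row lasts 1/8 s, in which the tool goes at most 62.5 mm and 10.7 degrees, less where a joint would pass 70% of its speed; a pose out of reach is approached as far as the arm can. A call with a gripper value outside its range is refused whole. The fingers move at their own pace and stop on an object; the grip force is fixed at half the most. Time passes only in rows, so rows that do not move let the fingers close, or fill a call up. It gives the time, the measured TCP pose, the force and the opening at its end, in the units of the state.
- arm.read_state(): the state, without advancing time (a new reading comes with each control period).
- arm.get_image(name): name is "scene" or "top" or "wrist"; returns the picture (420x560x3 uint8, red, green, blue); there is no depth.
- arm.camera_info(name): a dict with "fx", "fy", "cx", "cy" (pixels), "D" ([k1, k2, p1, p2, k3] as OpenCV has them; the pictures are not rectified), "cam_to_world" (4x4, takes a point from camera to world coordinates). Camera axes: x right, y down, z forward; pixel columns grow to the right and rows downward; lengths in mm; the calibration is good to about 2 mm. A picture is of the moment at which its call begins: read the wrist's pose just before it. camera_info takes no time and is no camera call; for the wrist camera it gives the pose at the moment of the call.
- arm.job_done(): hands the job in, once; it reports no verdict.
Trained networks look in the newest picture that a camera, given by its name, has taken for a name from the list of things; names that differ only in an ending like _2 or _b are one class to them, and where a whole thing is asked for, a point or a joint stands for the part that bears it (a point fixed in the world has none). Each returns a list of dicts, best first, with "confidence" (0 to 1); they miss things now and then, are a little off and sometimes report something else, mostly with a low value. They report only what shows in the picture. A call takes as long as a camera call. They do not tell look-alikes from the thing itself.
- arm.search_frame(thing, camera): "xyz" ([x, y, z] in mm, in world coordinates, good to about 4 mm: the middle of the surface that is visible of it).
- arm.place_of(thing, camera): "xyz" ([x, y, z] in mm, in world coordinates, good to about 4 mm: a listed point, or the origin of a listed thing).
The state is a dict: "clock": time; "joints": joint angles; "joint_vel": joint speeds; "joint_efforts": joint torques, N m; "position": TCP position; "ee_rot": TCP orientation; "contact_force": force on the tool from outside, world axes, zero at the start; "wrist_torque": the same for the moment, N m; "gripper_width": finger opening in mm.
Only numpy, scipy, OpenCV 4.12 (cv2) and the standard library are available. Lean on these libraries where they do the work, as an engineer would, in place of code of your own. Each camera call takes 0.05 s, during which the arm holds its last target.

## Working session

There is one attempt and no reset: what is moved stays moved. The work goes in short steps, Python scripts to look and compute and a tool call to move; the robot and the scene stay as the last step left them, time stands still between calls to the robot, and variables do not carry over. Pictures are saved under pics/ and viewed, and the job is handed in when it is done.

Besides the shell and the picture viewer there is one more tool, called as name(argument=value, ...) on one line, values as JSON. send_rows: Moves the arm, as the interface text tells. Its arguments: {"type":"object","properties":{"translation":{"type":"array"},"dr":{"type":"array"},"grip":{"type":"array"}},"required":["translation","dr","grip"]}

```bash
mkdir -p pics; ls; python3 - <<'E'
from bench import arm
import cv2
print(arm.read_state())
for c in ["scene","top"]:
    im=arm.get_image(c); cv2.imwrite(f"pics/{c}0.png",im[:,:,::-1])
    i=arm.camera_info(c); print(c,i)
    for t in ["leg","leg_shank","jig"]:
        print(t,arm.place_of(t,c))
print(arm.read_state()["clock"])
E
```

```text
pics
{'clock': 0.0, 'joints': array([-1.00639772e+00,  3.85580466e-01,  6.59782748e-03, -4.85601768e-04,
       -1.19397153e+00, -2.58608845e-01]), 'joint_vel': array([ 0.00013938, -0.00100553, -0.00055646,  0.00029568,  0.0007499 ,
        0.00012716]), 'joint_efforts': array([-1.50440783e-04, -3.92291987e+01,  1.88409394e+01,  4.18609634e+00,
       -4.53576562e-03, -1.00616253e-05]), 'position': array([ 187.99711283, -595.44148067,  230.1981677 ]), 'ee_rot': array([-1.52211241e-01,  9.88347370e-01,  1.07911933e-03, -2.24725898e-04]), 'contact_force': array([ 0.39442021,  0.07374098, -0.31424178]), 'wrist_torque': array([0.0200432 , 0.00236522, 0.05859184]), 'gripper_width': 85.63234249578703}
scene {'fx': 487.899897709883, 'fy': 487.899897709883, 'cx': 279.82846302627354, 'cy': 210.08362189745154, 'D': array([0.05470481, 0.        , 0.        , 0.        , 0.        ]), 'cam_to_world': array([[-9.37653096e-02,  8.56292109e-01, -5.07909333e-01,
         1.29995917e+03],
       [ 9.95594233e-01,  8.08688317e-02, -4.74589802e-02,
         7.91389341e+01],
       [ 4.35284199e-04, -5.
[... 589 characters left out ...]
621038216, 'cy': 208.87323834067644, 'D': array([-0.12692053,  0.        ,  0.        ,  0.        ,  0.        ]), 'cam_to_world': array([[ 1.20857674e-02, -9.97204346e-01,  7.37389066e-02,
         4.93547273e+02],
       [-9.99842913e-01, -1.10957022e-02,  1.38215561e-02,
         3.63888397e+00],
       [-1.29647308e-02, -7.38943673e-02, -9.97181798e-01,
         1.31450315e+03],
       [ 0.00000000e+00,  0.00000000e+00,  0.00000000e+00,
         1.00000000e+00]])}
leg [{'xyz': [785.5, 17.5, 17.0], 'confidence': 0.76}]
leg_shank [{'xyz': [715.8, 136.6, 12.9], 'confidence': 0.9}, {'xyz': [643.1, -84.3, 21.2], 'confidence': 0.55}]
jig [{'xyz': [514.2, 159.3, -4.5], 'confidence': 0.55}]
0.4
```

View pics/scene0.png

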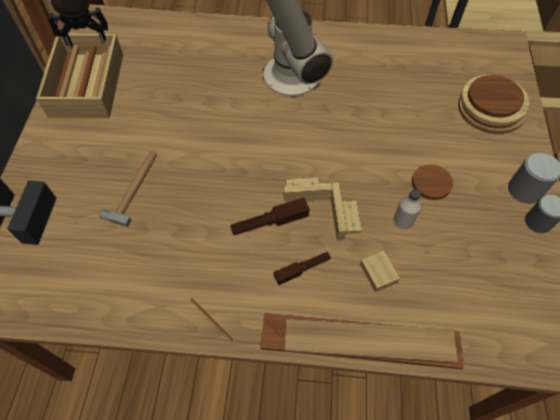

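View pics/top0.png

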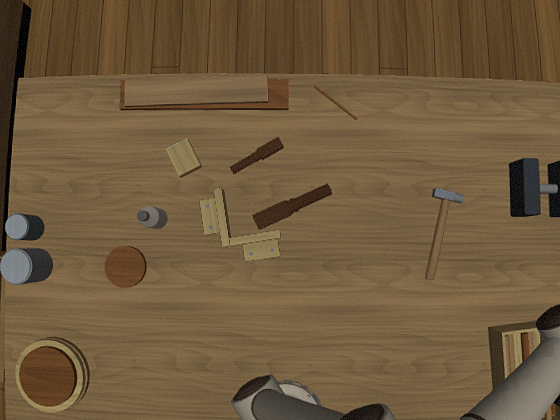

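The pictures show the long leg at top (256,220)–(330,190), with its square end next to the jig, whose corner is near (228,240). The short leg at (257,155) is a decoy. I'll zoom in next.

```bash
cat > h.py <<'E'
import numpy as np,cv2
def info(i):
    K=np.array([[i['fx'],0,i['cx']],[0,i['fy'],i['cy']],[0,0,1.]]);return K,np.array(i['D']),np.array(i['cam_to_world'])
def pix2plane(i,uv,z):
    K,D,T=info(i)
    p=cv2.undistortPoints(np.array(uv,float).reshape(-1,1,2),K,D).reshape(-1,2)
    d=np.c_[p,np.ones(len(p))]@T[:3,:3].T
    s=(z-T[2,3])/d[:,2]
    return T[:3,3]+d*s[:,None]
def proj(i,P):
    K,D,T=info(i); R=T[:3,:3].T
    return cv2.projectPoints(np.array(P,float).reshape(-1,1,3),cv2.Rodrigues(R)[0],-R@T[:3,3],K,D)[0].reshape(-1,2)
E
python3 - <<'E'
import cv2
for n,(x,y,w,h) in dict(top=(190,170,150,110),scene=(220,160,150,110)).items():
    im=cv2.imread(f"pics/{n}0.png")[y:y+h,x:x+w]
    cv2.imwrite(f"pics/{n}0z.png",cv2.resize(im,None,fx=5,fy=5,interpolation=cv2.INTER_CUBIC))
E
```

```text
(no output)
```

View pics/top0z.png

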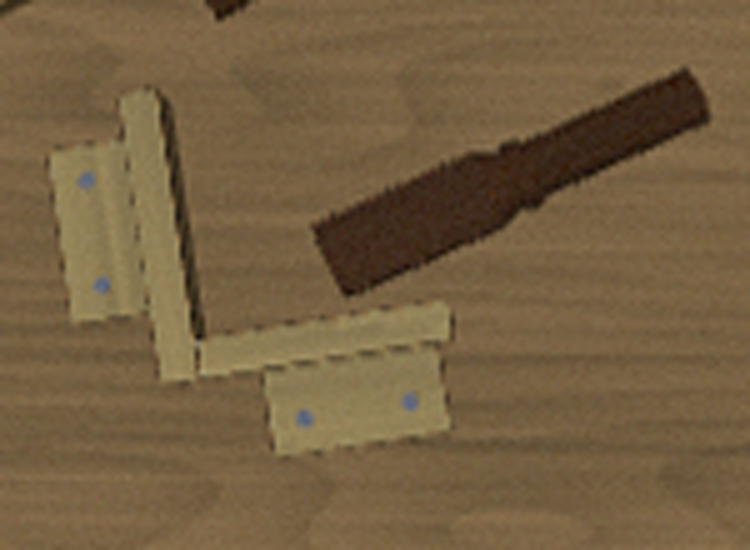

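View pics/scene0z.png

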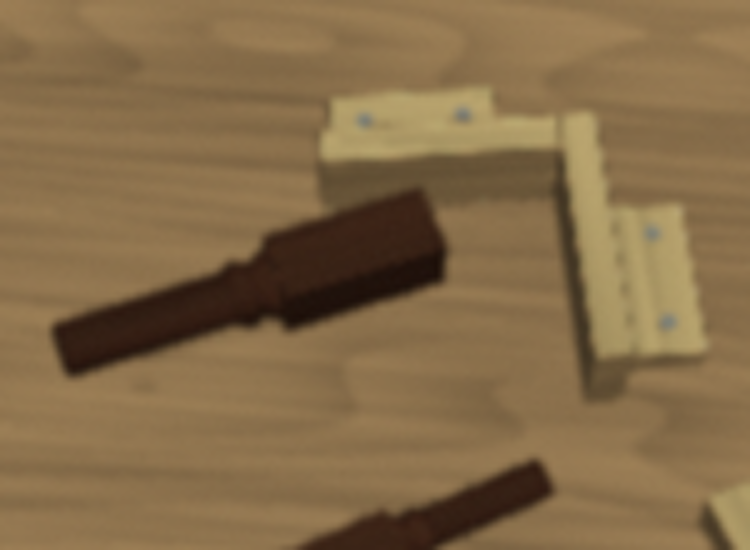

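```bash
cat > fit0.py <<'E'
from bench import arm
from h import *
from scipy.optimize import least_squares
it=arm.camera_info("top"); isc=arm.camera_info("scene")
def U(l,x,y): return [((a+.5)/5-.5+x,(b+.5)/5-.5+y) for a,b in l]
def fit(name,top,sc,x0):
    Pt=np.array([p for p,_ in top]);ut=np.array(U([u for _,u in top],190,170))
    Ps=np.array([p for p,_ in sc]);us=np.array(U([u for _,u in sc],220,160))
    def W(P,q):
        c,s=np.cos(q[2]),np.sin(q[2]);return np.c_[q[0]+c*P[:,0]-s*P[:,1],q[1]+s*P[:,0]+c*P[:,1],P[:,2]]
    for mode in("both","top","scene"):
        def f(q):
            a=(proj(it,W(Pt,q))-ut).ravel();b=(proj(isc,W(Ps,q))-us).ravel()
            return np.r_[a,b] if mode=="both" else a if mode=="top" else b
        r=least_squares(f,x0,loss="soft_l1",f_scale=.5)
        print(name,mode,r.x.round(3),np.round(f(r.x),1))
fit("jig",[((0,0,60),(197,341)),((0,140,60),(157,88)),((140,0,60),(449,301)),((140,-22,60),(452,340)),((-22,140,60),(120,95)),((-22,-22,60),(162,381))],
 [((0,0,60),(563,150)),((140,0,60),(320,160)),((140,0,0),(320,197)),((0,140,60),(597,358)),((0,140,0),(590,397)),((-22,140,60),(630,355)),((-22,-22,60),(598,112))],[510,160,-1.7])
fit("leg",[((0,-22,44),(350,296)),((0,22,44),(314,228)),((100,22,44),(475,153)),((230,0,39),(690,75))][:3],
 [((0,-22,44),(422,190)),((0,22,44),(447,245)),((0,22,0),(443,280)),((100,22,44),(288,290)),((100,22,0),(290,328)),((100,-22,44),(265,238))],[560,80,-1.3])
E
python3 fit0.py
```

```text
jig both [507.343 158.622  -1.407] [-0.3 -0.6  0.4 -0.4 -0.1 -0.4  0.5 -0.2 -0.  -0.6 -0.1  0.5  0.1 -1.9
  0.8 -1.   0.6  2.4 -0.4 -1.2 -1.2  0.9  0.9 -1.1 -0.4 -0.9]
jig top [506.301 158.588  -1.404] [-0.3 -0.3  0.3  0.  -0.1 -0.1  0.6  0.1 -0.2 -0.1 -0.1  0.9]
jig scene [510.525 158.433  -1.408] [ 0.  -0.9  0.6 -0.1  0.5  3.3 -0.5 -0.2 -1.3  1.9  0.8 -0.1 -0.5 -0.1]
leg both [551.44   87.361  -1.124] [-0.9  0.  -0.4 -0.8  0.1 -1.  -0.2 -2.1  0.5 -1.   0.5 -0.4 -0.3  0.4
 -0.6  0.3 -0.9 -1.6]
leg top [549.467  86.027  -1.114] [-0.4  0.7  0.  -0.   0.4 -0.6]
leg scene [553.638  88.323  -1.132] [ 0.2 -1.5  0.7 -0.3  0.7  0.3 -0.2  0.9 -0.5  0.8 -0.7 -1.2]
```

```bash
cat >> h.py <<'E'
from scipy.spatial.transform import Rotation as Ro, Slerp
def down(dxy,tilt=0):
    """tool x along heading d, z down, then tilt deg about tool y"""
    d=np.array([dxy[0],dxy[1],0.]);d/=np.linalg.norm(d);z=np.array([0,0,-1.]);y=np.cross(z,d)
    return Ro.from_matrix(np.c_[d,y,z])*Ro.from_rotvec([0,np.radians(tilt),0])
def plan(p0,R0,p1,R1,n):
    S=Slerp([0,1],Ro.concatenate([R0,R1]));p0=np.array(p0);p1=np.array(p1)
    T=[];D=[]
    for k in range(n):
        a,b=S(k/n),S((k+1)/n)
        T.append((a.inv().apply((p1-p0)/n)).round(1).tolist());D.append(np.degrees((a.inv()*b).as_rotvec()).round(2).tolist())
    for k in range(0,n,5): print("T",T[k:k+5],"\nD",D[k:k+5])
def cur(arm):
    s=arm.read_state();return s['position'],Ro.from_quat(s['ee_rot']),s
E
python3 - <<'E'
from bench import arm
from h import *
p,R,s=cur(arm)
i=arm.camera_info("wrist");T=i['cam_to_world'];print(i['fx'],R.inv().apply(T[:3,3]-p),(R.inv().as_matrix()@T[:3,:3]).round(2))
plan(p,R,[600,-20,330],down([.435,-.9]),15)
print([(c,t,arm.place_of(t,c)[:2]) for t in ["glue"] for c in ["top","scene"]])
E
```

```text
339.1774466059864 [  67.19687606    0.2370719  -142.6208874 ] [[ 0.   -0.96 -0.26]
 [ 1.    0.   -0.  ]
 [ 0.   -0.26  0.96]]
T [[-37.7, 28.3, -6.6], [-40.7, 23.9, -6.6], [-43.2, 19.1, -6.6], [-45.1, 14.0, -6.6], [-46.4, 8.8, -6.6]] 
D [[0.0, 0.0, -6.55], [0.0, 0.0, -6.55], [0.0, 0.0, -6.55], [0.0, 0.0, -6.55], [0.0, 0.0, -6.55]]
T [[-47.1, 3.4, -6.6], [-47.2, -2.0, -6.6], [-46.6, -7.3, -6.6], [-45.5, -12.6, -6.6], [-43.7, -17.7, -6.6]] 
D [[0.0, 0.0, -6.55], [0.0, 0.0, -6.55], [0.0, 0.0, -6.55], [0.0, 0.0, -6.55], [0.0, 0.0, -6.55]]
T [[-41.4, -22.6, -6.6], [-38.6, -27.2, -6.6], [-35.2, -31.4, -6.6], [-31.4, -35.2, -6.6], [-27.2, -38.6, -6.6]] 
D [[0.0, 0.0, -6.55], [0.0, 0.0, -6.55], [0.0, 0.0, -6.55], [0.0, 0.0, -6.55], [0.0, 0.0, -6.55]]
[('top', 'glue', [{'xyz': [564.4, 375.4, 2.4], 'confidence': 0.61}]), ('scene', 'glue', [])]
```

send_rows(translation=[[-37.7,28.3,-6.6],[-40.7,23.9,-6.6],[-43.2,19.1,-6.6],[-45.1,14.0,-6.6],[-46.4,8.8,-6.6]], dr=[[0,0,-6.55],[0,0,-6.55],[0,0,-6.55],[0,0,-6.55],[0,0,-6.55]], grip=[85,85,85,85,85])

```text
clock: 1.12
position: [326.1, -402.7, 264.8]
ee_rot: [-0.426, 0.905, -0.0, 0.0]
contact_force: [0.8, -0.3, 0.3]
gripper_width: 85.1
```

send_rows(translation=[[-47.1,3.4,-6.6],[-47.2,-2.0,-6.6],[-46.6,-7.3,-6.6],[-45.5,-12.6,-6.6],[-43.7,-17.7,-6.6]], dr=[[0,0,-6.55],[0,0,-6.55],[0,0,-6.55],[0,0,-6.55],[0,0,-6.55]], grip=[85,85,85,85,85])

```text
clock: 1.75
position: [463.4, -210.6, 297.9]
ee_rot: [-0.664, 0.748, -0.0, 0.0]
contact_force: [0.6, -1.1, 0.2]
gripper_width: 85.1
```

send_rows(translation=[[-41.4,-22.6,-6.6],[-38.6,-27.2,-6.6],[-35.2,-31.4,-6.6],[-31.4,-35.2,-6.6],[-27.2,-38.6,-6.6]], dr=[[0,0,-6.55],[0,0,-6.55],[0,0,-6.55],[0,0,-6.55],[0,0,-6.55]], grip=[85,85,85,85,85])

```text
clock: 2.38
position: [600.8, -18.8, 330.7]
ee_rot: [0.848, -0.53, 0.0, -0.0]
contact_force: [-0.4, 0.3, -0.1]
gripper_width: 85.0
```

```bash
python3 - <<'E'
from bench import arm
from h import *
p,R,s=cur(arm);print(p,s['joints'],s['clock'],R.as_matrix().round(3))
im=arm.get_image("wrist");i=arm.camera_info("wrist");cv2.imwrite("pics/w1.png",im[:,:,::-1])
np.save("w1.npy",i,allow_pickle=True)
for t in ["leg","jig","leg_shank"]: print(t,arm.place_of(t,"wrist"))
top=arm.camera_info("top");sc=arm.camera_info("scene")
print(pix2plane(top,[(152,216)],150),pix2plane(sc,[(416,195),(405,226)],0))
E
```

```text
[600.75434285 -18.76214412 330.7370926 ] [ 2.37923275e-01  2.94221570e-01  1.20759006e-01  7.61952301e-05
 -1.39693562e+00  2.15849665e-01] 2.375 [[ 0.438 -0.899  0.   ]
 [-0.899 -0.438  0.   ]
 [ 0.    -0.    -1.   ]]
leg [{'xyz': [548.6, 89.2, 22.3], 'confidence': 0.92}, {'xyz': [789.0, 20.5, 16.5], 'confidence': 0.86}]
jig [{'xyz': [516.2, 162.9, -0.9], 'confidence': 0.56}]
leg_shank [{'xyz': [717.1, 137.4, 17.9], 'confidence': 0.98}, {'xyz': [636.2, -86.0, 19.8], 'confidence': 0.58}]
[[557.65647684 346.86547891 150.        ]] [[470.15530466 414.91817072   0.        ]
 [581.00609108 378.20040368   0.        ]]
```

View pics/w1.png

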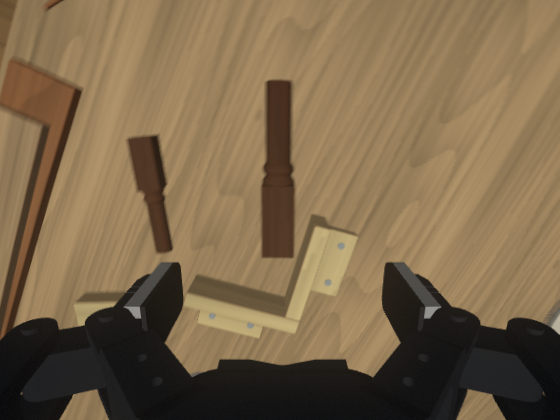

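The wrist picture shows the leg from (279,82) to about (278,257), with the jig's inside corner near (290,318) and the side fence on the right. I'll zoom and fit from it.

```bash
python3 - <<'E'
import cv2
im=cv2.imread("pics/w1.png")
cv2.imwrite("pics/w1a.png",cv2.resize(im[200:345,175:375],None,fx=4,fy=4,interpolation=cv2.INTER_CUBIC))
cv2.imwrite("pics/w1b.png",cv2.resize(im[70:205,230:330],None,fx=4,fy=4,interpolation=cv2.INTER_CUBIC))
E
```

```text
(no output)
```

View pics/w1a.png

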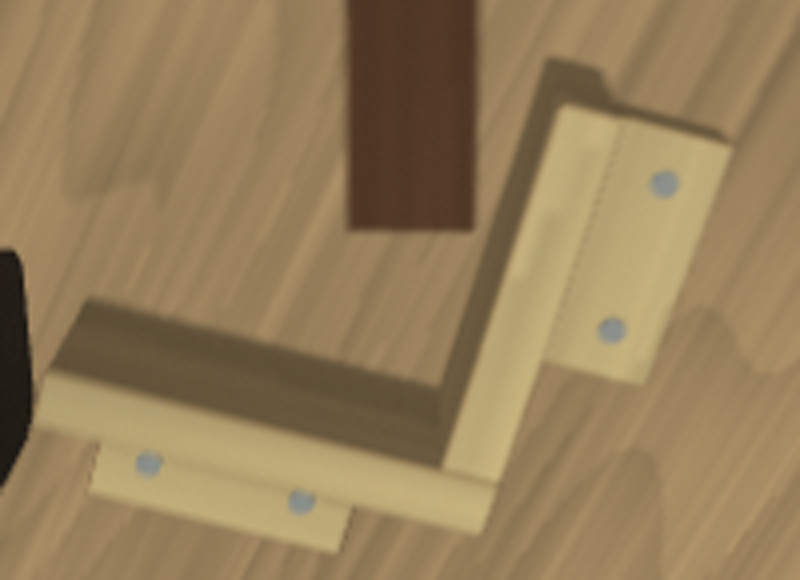

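View pics/w1b.png

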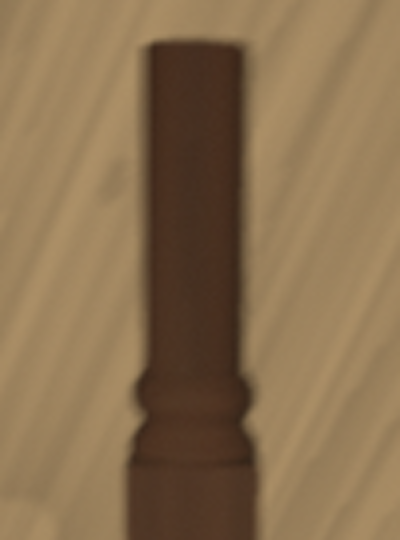

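```bash
cat > fit1.py <<'E'
from h import *
from scipy.optimize import least_squares
i=np.load("w1.npy",allow_pickle=True).item()
A=lambda a,b:((a+.5)/4-.5+175,(b+.5)/4-.5+200)
B=lambda a,b:((a+.5)/4-.5+230,(b+.5)/4-.5+70)
def W(P,q):
    c,s=np.cos(q[2]),np.sin(q[2]);return np.c_[q[0]+c*P[:,0]-s*P[:,1],q[1]+s*P[:,0]+c*P[:,1],P[:,2]]
def fit(n,L,x0):
    P=np.array([p for p,_ in L],float);u=np.array([q for _,q in L])
    r=least_squares(lambda q:(proj(i,W(P,q))-u).ravel(),x0,loss="soft_l1",f_scale=.5)
    print(n,r.x.round(3),(proj(i,W(P,r.x))-u).round(1).tolist());return r.x
j=fit("jig",[((0,0,60),A(443,467)),((0,0,0),A(438,388)),((0,140,60),A(52,373)),((0,140,0),A(92,298)),((140,0,60),A(562,103)),((140,0,0),A(550,58)),((-22,-22,60),A(483,535))],[507,159,-1.4])
l=fit("leg",[((0,22,44),A(348,229)),((0,-22,44),A(474,229)),((100,22,44),B(128,464)),((100,-22,44),B(256,464)),((230,17,22),B(149,46)),((230,-17,22),B(244,46))],[551,87,-1.12])
c,s=np.cos(j[2]),np.sin(j[2]);d=l[:2]-j[:2];print("leg in jig",c*d[0]+s*d[1],-s*d[0]+c*d[1],np.degrees(l[2]-j[2]))
E
python3 fit1.py
```

```text
jig [511.044 163.427  -1.386] [[-0.0, 1.6], [1.0, -0.5], [-1.2, 0.1], [-0.5, -0.7], [0.4, 0.2], [-0.4, -1.2], [0.7, 1.4]]
leg [557.962  93.623  -1.117] [[-0.3, 0.8], [0.4, 1.0], [-1.1, -0.1], [1.1, 0.2], [-2.1, -0.8], [1.2, -0.6]]
leg in jig 77.22601960511973 33.31949804715497 15.433166503137588
```

```bash
python3 - <<'E'
from bench import arm
from h import *
p,R,s=cur(arm)
plan(p,R,[637.4,-84.5,150],down([.437,-.899]),5)
E
```

```text
T [[15.0, -1.1, 36.0], [15.0, -1.1, 36.0], [15.0, -1.0, 36.0], [15.0, -1.0, 36.0], [15.0, -1.0, 36.0]] 
D [[0.01, 0.0, -0.02], [0.01, 0.0, -0.02], [0.01, 0.0, -0.02], [0.01, 0.0, -0.02], [0.01, 0.0, -0.02]]
```

send_rows(translation=[[15,-1,36],[15,-1,36],[15,-1,36],[15,-1,36],[15,-1,36]], dr=[[0,0,0],[0,0,0],[0,0,0],[0,0,0],[0,0,0]], grip=[85,85,85,85,85])

```text
clock: 3.2
position: [636.5, -87.2, 149.7]
ee_rot: [0.846, -0.532, 0.0, -0.0]
contact_force: [0.4, 0.5, 0.0]
gripper_width: 85.2
```

```bash
python3 - <<'E'
from bench import arm
from h import *
p,R,s=cur(arm);print(p,s['joints'],s['clock'])
im=arm.get_image("wrist");i=arm.camera_info("wrist");cv2.imwrite("pics/w2.png",im[:,:,::-1])
np.save("w2.npy",i,allow_pickle=True)
for t in ["leg","leg_shank"]: print(t,arm.place_of(t,"wrist"))
E
```

```text
[636.5281289  -87.23284812 149.69110824] [ 1.15216150e-01  4.76929128e-01 -5.81716267e-02  1.19757785e-04
 -1.03532276e+00  3.32434815e-01] 3.2
leg [{'xyz': [789.9, 23.0, 13.7], 'confidence': 0.59}]
leg_shank [{'xyz': [639.0, -82.2, 21.9], 'confidence': 0.92}]
```

View pics/w2.png

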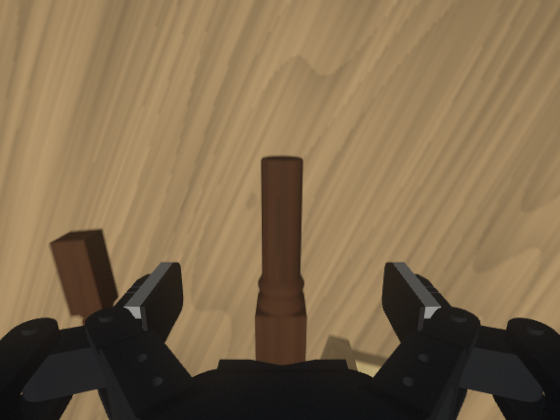

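The end face's top edge is at (282,157), shank edges at u=262 and 302, and the block begins near v=308 (u 256–306).

```bash
python3 - <<'E'
from bench import arm
from h import *
import cv2
i=np.load("w2.npy",allow_pickle=True).item()
d=np.array([.437,-.899]);n=np.array([.899,.437])
e=pix2plane(i,[(282,157.5)],39)[0];b=pix2plane(i,[(256,308),(306,308)],44)
print(e,b,np.linalg.norm(b[0]-b[1]))
m=b.mean(0);v=(e-m)[:2];print("len(130)",np.linalg.norm(v),"yaw",np.arctan2(v[1],v[0]))
print("origin from end",e[:2]-230*d,"from block",m[:2]-100*d)
g=cv2.imread("pics/w2.png");cv2.imwrite("pics/w2z.png",cv2.resize(g[140:320,230:330],None,fx=3.3,fy=3.3,interpolation=cv2.INTER_CUBIC))
E
```

```text
[ 649.52581833 -123.27945218   39.        ] [[616.64762214  -5.74997618  44.        ]
 [580.10090578 -22.98224285  44.        ]] 40.4056121188767
len(130) 120.3270448577095 yaw -1.1317191204985402
origin from end [549.01581833  83.49054782] from block [554.67426396  75.53389048]
```

View pics/w2z.png

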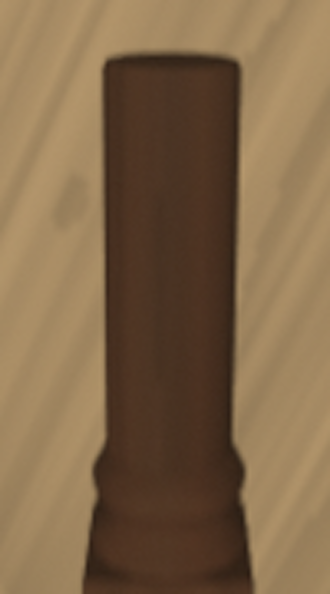

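```bash
cat > fit2.py <<'E'
from h import *
from scipy.optimize import least_squares
i2=np.load("w2.npy",allow_pickle=True).item();i1=np.load("w1.npy",allow_pickle=True).item()
Z=lambda a,b:((a+.5)/3.3-.5+230,(b+.5)/3.3-.5+140)
A=lambda a,b:((a+.5)/4-.5+175,(b+.5)/4-.5+200)
B=lambda a,b:((a+.5)/4-.5+230,(b+.5)/4-.5+70)
def W(P,q):
    c,s=np.cos(q[2]),np.sin(q[2]);return np.c_[q[0]+c*P[:,0]-s*P[:,1],q[1]+s*P[:,0]+c*P[:,1],P[:,2]-q[3]]
L2=[((100,22,44),Z(83,580)),((100,-22,44),Z(255,580)),((230,0,39),Z(172,55)),((230,17,22),Z(104,66)),((230,-17,22),Z(239,66))]
L1=[((0,22,44),A(348,229)),((0,-22,44),A(474,229)),((100,22,44),B(128,464)),((100,-22,44),B(256,464)),((230,0,39),B(196,41))]
def fit(S,zf):
    def f(q):
        r=[]
        for i,L in S:
            P=np.array([p for p,_ in L],float);u=np.array([w for _,w in L]);r.append((proj(i,W(P,np.r_[q[:3],q[3] if zf else 0]))-u).ravel())
        return np.concatenate(r)
    r=least_squares(f,[551,87,-1.12,0]);print(r.x.round(3),r.fun.round(1))
for zf in(0,1):
    fit([(i2,L2)],zf);fit([(i1,L1)],zf);fit([(i2,L2),(i1,L1)],zf)
E
python3 fit2.py; python3 -c "
import numpy as np;print(np.load('w2.npy',allow_pickle=True).item())"
```

```text
[551.461  85.41   -1.131   0.   ] [-0.9  3.6  0.9  3.6  0.   2.  -1.5 -4.1  1.5 -3.9]
[558.128  93.511  -1.119   0.   ] [-0.4  0.6  0.3  0.9 -1.  -0.2  1.2  0.1 -0.1 -1.1]
[556.928  89.306  -1.155   0.   ] [-6.   4.4 -4.3  5.5 -1.5  3.7 -2.9 -3.   0.  -1.7  1.7 -2.1  2.5 -0.7
  4.1 -3.2  6.3 -1.7  9.1 -3.7]
[550.269  87.805  -1.131   9.593] [ 0.1 -0.1 -0.  -0.1  0.   4.  -0.7 -2.1  0.7 -1.9]
[557.759  94.426  -1.119   5.161] [-0.2 -0.2  0.1  0.1 -0.8 -0.2  1.   0.1 -0.2  0.3]
[555.844  91.689  -1.155  10.192] [-4.9  0.1 -5.2  1.2 -1.6  5.5 -2.2 -1.2 -0.9  0.   2.1 -3.2  2.1 -1.9
  4.4 -2.7  5.8 -1.2  8.9 -0.5]
{'fx': 339.1774466059864, 'fy': 339.1774466059864, 'cx': 282.13004928277104, 'cy': 210.19875075408984, 'D': array([-0.0347495,  0.       ,  0.       ,  0.       ,  0.       ]), 'cam_to_world': array([[-9.02083758e-01, -4.13411295e-01, -1.23838583e-01,
         6.64074341e+02],
       [-4.31465436e-01,  8.69992833e-01,  2.38642091e-01,
        -1.48717543e+02],
       [ 9.08134436e-03,  2.68707222e-01, -9.63179089e-01,
         2.85948765e+02],
       [ 0.00000000e+00,  0.00000000e+00,  0.00000000e+00,
         1.00000000e+00]])}
```

```bash
python3 - <<'E'
from bench import arm
from h import *
p,R,s=cur(arm);print(p,s['clock'])
i=arm.camera_info("wrist");print(i['cam_to_world'][:3,3])
im=arm.get_image("wrist");cv2.imwrite("pics/w3.png",im[:,:,::-1])
np.save("w3.npy",i,allow_pickle=True)
cv2.imwrite("pics/w3z.png",cv2.resize(im[140:330,225:335,::-1],None,fx=4,fy=4,interpolation=cv2.INTER_CUBIC)[:,:])
p,R,s=cur(arm);print(p,s['clock'])
E
```

```text
[635.39572125 -87.13427313 148.5404081 ] 3.35
[ 664.98376411 -147.38744918  291.08572495]
[636.76925044 -86.55856436 150.74036755] 3.4
```

View pics/w3z.png

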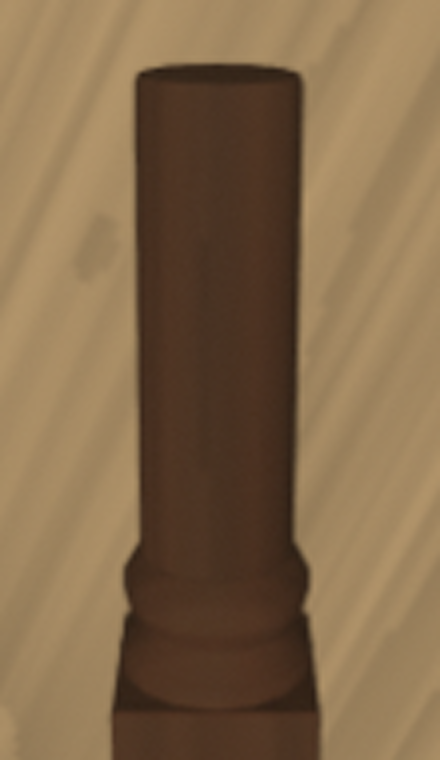

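```bash
cat > fit3.py <<'E'
from h import *
from scipy.optimize import least_squares
i3=np.load("w3.npy",allow_pickle=True).item()
Z=lambda a,b:((a+.5)/4-.5+225,(b+.5)/4-.5+140)
def W(P,q):
    c,s=np.cos(q[2]),np.sin(q[2]);return np.c_[q[0]+c*P[:,0]-s*P[:,1],q[1]+s*P[:,0]+c*P[:,1],P[:,2]-q[3]]
L=[((100,22,44),Z(113,712)),((100,-22,44),Z(320,712)),((100,22,0),Z(126,616)),((100,-22,0),Z(308,616)),((230,0,39),Z(219,86)),((230,0,5),Z(219,65)),((230,17,22),Z(137,76)),((230,-17,22),Z(302,76))]
P=np.array([p for p,_ in L],float);u=np.array([w for _,w in L])
for zf in(0,1):
    f=lambda q:(proj(i3,W(P,np.r_[q[:3],q[3]*zf]))-u).ravel()
    r=least_squares(f,[551,87,-1.12,0]);print(r.x.round(3),r.fun.round(1))
E
python3 fit3.py
python3 - <<'E'
from bench import arm
from h import *
s=[arm.camera_info("wrist")['cam_to_world'][:3,3] for _ in range(3)];print(s)
print(arm.place_of("leg_shank","wrist"))
s=[arm.camera_info("wrist")['cam_to_world'][:3,3] for _ in range(3)];print(s)
E
```

```text
[553.501  89.518  -1.129   0.   ] [-0.6  1.   0.5  1.2 -0.2 -1.3  0.3 -1.2 -0.   0.1  0.1  0.2 -1.  -0.2
  0.8 -0. ]
[553.402  89.732  -1.129   0.775] [-0.5  0.7  0.5  0.9 -0.1 -1.5  0.3 -1.3 -0.   0.3  0.1  0.4 -0.9 -0.1
  0.7  0.2]
[array([ 665.80531181, -146.7949642 ,  293.38976001]), array([ 665.80531181, -146.7949642 ,  293.38976001]), array([ 665.80531181, -146.7949642 ,  293.38976001])]
[{'xyz': [636.8, -83.5, 20.9], 'confidence': 0.7}]
[array([ 666.26385654, -146.30495175,  294.74569948]), array([ 666.26385654, -146.30495175,  294.74569948]), array([ 666.26385654, -146.30495175,  294.74569948])]
```

```bash
cat > arc.py <<'E'
from h import *
yaw=-1.127;d=np.array([np.cos(yaw),np.sin(yaw)]);O=np.array([553.5,89.5])
TILT=-30
Rg=down(d,TILT);g=np.r_[O+193*d,24.]
TCPg=g+19*Rg.apply([0,0,1])
def arcrow(alpha):
    pt=Rg.inv().apply(np.r_[O,0]-TCPg)
    return pt, pt-Ro.from_rotvec([0,np.radians(alpha),0]).apply(pt)
E
python3 - <<'E'
from bench import arm
from arc import *
p,R,s=cur(arm);print(p,TCPg)
plan(p,R,TCPg+[0,0,80],Rg,5)
for a in(5,8,9,10):print(a,arcrow(a))
for th in(0,45,90):
    Q=Ro.from_rotvec(np.radians(th)*np.r_[ -d[1]*-1,d[0]*-1,0]) 
    print(th,np.r_[O,0]+Q.apply(TCPg-np.r_[O,0]),(Q*Rg).as_matrix()[:,2])
E
```

```text
[637.54974468 -86.08853832 152.00178013] [632.2896006  -76.22401406   7.54551733]
T [[-2.3, 0.1, 12.9], [-0.9, 0.1, 13.1], [0.5, 0.1, 13.1], [1.9, 0.1, 13.0], [3.2, 0.1, 12.7]] 
D [[-0.0, -6.02, 0.07], [-0.0, -6.02, 0.07], [-0.0, -6.02, 0.07], [-0.0, -6.02, 0.07], [-0.0, -6.02, 0.07]]
5 (array([-1.55142903e+02, -6.36452268e-14,  9.82846097e+01]), array([-9.15643374e+00,  1.26217745e-29, -1.31475923e+01]))
8 (array([-1.55142903e+02, -6.36452268e-14,  9.82846097e+01]), array([-1.51884140e+01, -1.26217745e-29, -2.06352198e+01]))
9 (array([-1.55142903e+02, -6.36452268e-14,  9.82846097e+01]), array([-17.28516692,   0.        , -23.05965039]))
10 (array([-1.55142903e+02, -6.36452268e-14,  9.82846097e+01]), array([-19.42391267,   0.        , -25.44711831]))
0 [632.2896006  -76.22401406   7.54551733] [-0.21468556  0.45156407 -0.8660254 ]
45 [606.92175707 -22.86594617 135.08958082] [ 0.11112942 -0.23374676 -0.96592583]
90 [550.26017277  96.31456905 183.5       ] [ 0.3718463  -0.78213191 -0.5       ]
```

send_rows(translation=[[-2.3,0.1,12.9],[-0.9,0.1,13.1],[0.5,0.1,13.1],[1.9,0.1,13.0],[3.2,0.1,12.7]], dr=[[0,-6,0],[0,-6,0],[0,-6,0],[0,-6,0],[0,-6,0]], grip=[85,85,85,85,85])

```text
clock: 4.08
position: [633.2, -75.4, 88.5]
ee_rot: [0.819, -0.513, -0.218, -0.139]
contact_force: [-0.9, -0.0, -1.2]
gripper_width: 84.9
```

send_rows(translation=[[-17.3,0,-23.1],[-17.3,0,-23.1],[-17.3,0,-23.1],[-17.3,0,-23.1],[-17.3,0,-23.1]], dr=[[0,9,0],[0,9,0],[0,9,0],[0,9,0],[0,9,0]], grip=[85,85,85,85,85])

```text
clock: 4.7
position: [607.2, -20.9, 218.4]
ee_rot: [0.839, -0.527, 0.116, 0.067]
contact_force: [0.4, -0.2, 0.7]
gripper_width: 85.0
```

send_rows(translation=[[-17.3,0,-23.1],[-17.3,0,-23.1],[-17.3,0,-23.1],[-17.3,0,-23.1],[-17.3,0,-23.1]], dr=[[0,9,0],[0,9,0],[0,9,0],[0,9,0],[0,9,0]], grip=[85,85,85,85,85])

```text
clock: 5.32
position: [548.7, 98.6, 265.7]
ee_rot: [0.732, -0.461, 0.427, 0.263]
contact_force: [0.1, 0.2, -0.2]
gripper_width: 85.0
```

```bash
python3 - <<'E'
from bench import arm
from arc import *
p,R,s=cur(arm);print(p,s['joints'].round(3),s['clock']);print(R.as_matrix().round(3))
im=arm.get_image("scene");cv2.imwrite("pics/s1.png",im[:,:,::-1])
E
```

```text
[548.66293714  98.55583438 265.68319648] [ 0.809  0.351 -0.635  0.999 -1.319 -1.016] 5.325
[[ 0.21  -0.9    0.383]
 [-0.45  -0.437 -0.779]
 [ 0.868 -0.009 -0.497]]
```

View pics/s1.png

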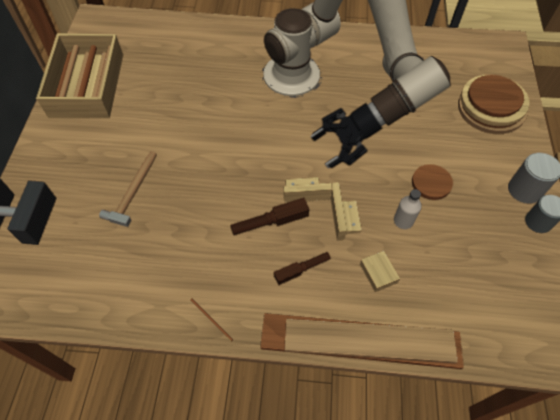

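send_rows(translation=[[13.5,0,25.5],[13.5,0,25.5],[13.5,0,25.5],[13.5,0,25.5],[13.5,0,25.5]], dr=[[0,-9,0],[0,-9,0],[0,-9,0],[0,-9,0],[0,-9,0]], grip=[85,85,85,85,85])

```text
clock: 6.0
position: [607.3, -22.2, 217.2]
ee_rot: [0.84, -0.527, 0.111, 0.065]
contact_force: [1.0, -0.6, -0.0]
gripper_width: 85.0
```

send_rows(translation=[[13.5,0,25.5],[13.5,0,25.5],[13.5,0,25.5],[13.5,0,25.5],[13.5,0,25.5]], dr=[[0,-9,0],[0,-9,0],[0,-9,0],[0,-9,0],[0,-9,0]], grip=[85,85,85,85,85])

```text
clock: 6.62
position: [634.0, -76.2, 88.8]
ee_rot: [0.819, -0.512, -0.218, -0.14]
contact_force: [-0.2, 0.6, -0.1]
gripper_width: 85.1
```

```bash
python3 - <<'E'
from bench import arm
from arc import *
P=[];
im=arm.get_image("wrist");cv2.imwrite("pics/w4.png",im[:,:,::-1])
for k in range(3):
    p,R,s=cur(arm);P.append(p);print(p)
    arm.get_image("wrist")
p,R,s=cur(arm);P.append(p);i=arm.camera_info("wrist");np.save("w4.npy",i,allow_pickle=True)
im=arm.get_image("wrist");cv2.imwrite("pics/w4.png",im[:,:,::-1])
p=np.mean(P[1:],0)
plan(p,R,TCPg,Rg,5)
E
```

```text
[631.9416935  -79.15895809  79.4150456 ]
[630.98673005 -78.49213336  80.3212125 ]
[631.64905944 -77.56321941  83.4562622 ]
T [[7.4, -0.2, 13.2], [7.4, -0.2, 13.2], [7.4, -0.2, 13.2], [7.4, -0.2, 13.2], [7.4, -0.2, 13.2]] 
D [[0.03, -0.02, 0.05], [0.03, -0.02, 0.05], [0.03, -0.02, 0.05], [0.03, -0.02, 0.05], [0.03, -0.02, 0.05]]
```

View pics/w4.png

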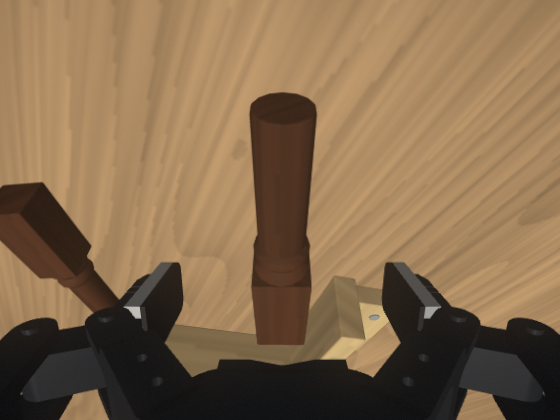

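The leg is centred between the fingers (u≈283). The arm swings a few mm when stopped fast, so I'll descend slowly.

send_rows(translation=[[9,0,15.6],[8,0,13.9],[7,0,12.1],[5,0,8.6],[3,0,5.2]], dr=[[0,0,0],[0,0,0],[0,0,0],[0,0,0],[0,0,0]], grip=[85,85,85,85,85])

```text
clock: 7.5
position: [631.6, -75.7, 21.0]
ee_rot: [0.818, -0.514, -0.22, -0.137]
contact_force: [-1.3, 0.3, -0.4]
gripper_width: 84.7
```

```bash
python3 - <<'E'
from bench import arm
from arc import *
P=[]
for k in range(4):
    p,R,s=cur(arm);P.append(p);print(p.round(1))
    im=arm.get_image("wrist")
cv2.imwrite("pics/w5.png",im[:,:,::-1])
p,R,s=cur(arm);print(p,s['contact_force'],np.degrees((R.inv()*Rg).as_rotvec()));plan(p,R,TCPg,Rg,1)
E
```

```text
[631.6 -75.7  21. ]
[631.4 -75.7  20.5]
[631.5 -75.8  21.1]
[631.9 -75.9  21.7]
[632.1331453  -75.92481321  22.13973945] [ 0.79429651 -0.47103998  0.36130207] [ 0.15501048 -0.01821352  0.30427024]
T [[7.6, -0.0, 12.5]] 
D [[0.16, -0.02, 0.3]]
```

View pics/w5.png

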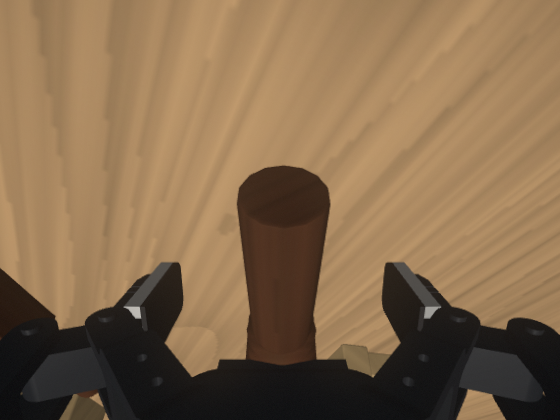

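```bash
python3 - <<'E'
from bench import arm
from arc import *
i=arm.camera_info("wrist")
for uv,z in [((283,227),39),((283,166),5),((283,197),22)]:
    q=pix2plane(i,[uv],z)[0];print(z,q,(q[:2]-O)@d, (q[:2]-O)@[-d[1],d[0]])
E
```

```text
39 [ 652.41299209 -118.9322498    39.        ] 230.71141274423601 -0.16368186959430753
5 [ 651.60102454 -117.43596994    5.        ] 229.01144487775153 -0.254533252066134
22 [ 651.22109883 -116.56725201   22.        ] 228.06375213669358 -0.22465246405937228
```

send_rows(translation=[[3,0,5],[2,0,4],[2,0,3.2],[0,0,0],[0,0,0]], dr=[[0,0,0],[0,0,0],[0,0,0],[0,0,0],[0,0,0]], grip=[85,85,85,85,85])

```text
clock: 8.32
position: [632.0, -75.8, 8.0]
ee_rot: [0.818, -0.513, -0.219, -0.138]
contact_force: [-0.5, -0.6, -0.3]
gripper_width: 85.4
```

```bash
python3 - <<'E'
from bench import arm
from arc import *
p,R,s=cur(arm);print(p,s['contact_force'],TCPg)
E
```

```text
[631.95750268 -75.75693785   7.97163901] [-0.48668683 -0.60439813 -0.3410325 ] [632.2896006  -76.22401406   7.54551733]
```

The pose agrees with the model: the end face measures 229–231 mm against 230. Closing now.

send_rows(translation=[[0,0,0],[0,0,0],[0,0,0],[0,0,0],[0,0,0]], dr=[[0,0,0],[0,0,0],[0,0,0],[0,0,0],[0,0,0]], grip=[20,20,20,20,20])

```text
clock: 8.95
position: [632.0, -75.8, 8.1]
ee_rot: [0.818, -0.513, -0.219, -0.138]
contact_force: [0.3, -0.3, 0.8]
gripper_width: 32.2
```

send_rows(translation=[[0,0,0],[0,0,0],[0,0,0],[0,0,0],[0,0,0]], dr=[[0,0,0],[0,0,0],[0,0,0],[0,0,0],[0,0,0]], grip=[20,20,20,20,20])

```text
clock: 9.57
position: [632.0, -75.8, 8.0]
ee_rot: [0.818, -0.514, -0.219, -0.138]
contact_force: [0.2, -0.3, 1.2]
gripper_width: 32.3
```

```bash
python3 - <<'E'
from bench import arm
from arc import *
p,R,s=cur(arm);print(p,s['contact_force'],s['wrist_torque'],s['gripper_width'])
im=arm.get_image("wrist");cv2.imwrite("pics/w6.png",im[:,:,::-1])
for a in (4,5,6):print(arcrow(a))
E
```

```text
[631.95552394 -75.75708698   7.97301711] [ 0.24029149 -0.31801834  1.24242261] [-0.79450755 -0.4684917  -0.02969804] 32.344690333384335
(array([-1.55142903e+02, -6.36452268e-14,  9.82846097e+01]), array([ -7.23390811,   0.        , -10.58280547]))
(array([-1.55142903e+02, -6.36452268e-14,  9.82846097e+01]), array([-9.15643374e+00,  1.26217745e-29, -1.31475923e+01]))
(array([-1.55142903e+02, -6.36452268e-14,  9.82846097e+01]), array([-1.11234283e+01, -1.26217745e-29, -1.56784359e+01]))
```

View pics/w6.png

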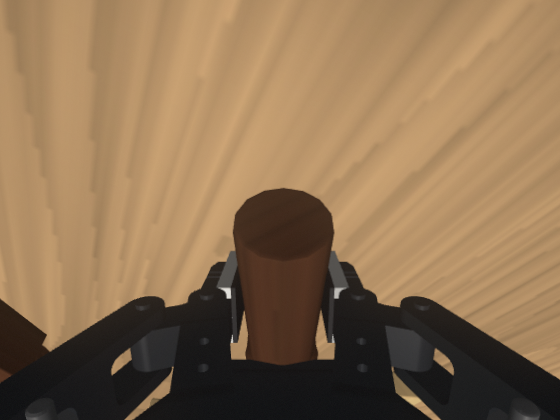

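It's held at 32.3 mm opening. I'll start tipping.

send_rows(translation=[[-3.5,0,-5.3],[-5.3,0,-7.9],[-5.3,0,-7.9],[-5.3,0,-7.9],[-3.5,0,-5.3]], dr=[[0,2,0],[0,3,0],[0,3,0],[0,3,0],[0,2,0]], grip=[20,20,20,20,20])

```text
clock: 10.25
position: [629.0, -69.6, 49.6]
ee_rot: [0.838, -0.525, -0.124, -0.078]
contact_force: [-0.2, -0.5, -0.5]
gripper_width: 32.4
```

```bash
cat > chk.py <<'E'
from bench import arm
from arc import *
p,R,s=cur(arm)
th=-np.degrees(np.arcsin(R.as_matrix()[2,2]))
pv=p+R.apply(arcrow(1)[0])
v=R.apply([np.cos(np.radians(30)),0,np.sin(np.radians(30))]) # leg dir
print(s['clock'],p.round(1),'F',s['contact_force'].round(1),'T',s['wrist_torque'].round(2),'pivot',pv.round(1),'legdir',v.round(3),'w',round(s['gripper_width'],1))
E
python3 chk.py
```

```text
10.25 [629.  -69.6  49.6] F [-0.2 -0.5 -0.5] T [-0.71 -0.3  -0.  ] pivot [5.519e+02 8.970e+01 5.000e-01] legdir [ 0.298 -0.615 -0.73 ] w 32.4
```

```bash
sed -i 's/,0,np.sin(np.radians(30))\])/,0,-np.sin(np.radians(30))])/' chk.py; python3 chk.py; python3 -c "
from arc import *
for a in (2,3,4,5,6):print(a,arcrow(a)[1].round(2))"
```

```text
10.25 [629.  -69.6  49.6] F [-0.2 -0.5 -0.5] T [-0.71 -0.3  -0.  ] pivot [5.519e+02 8.970e+01 5.000e-01] legdir [ 0.424 -0.877  0.228] w 32.4
2 [-3.52  0.   -5.35]
3 [-5.36 -0.   -7.98]
4 [ -7.23   0.   -10.58]
5 [ -9.16   0.   -13.15]
6 [-11.12  -0.   -15.68]
```

send_rows(translation=[[-7.2,0,-10.6],[-9.2,0,-13.1],[-9.2,0,-13.1],[-7.2,0,-10.6],[-3.5,0,-5.3]], dr=[[0,4,0],[0,5,0],[0,5,0],[0,4,0],[0,2,0]], grip=[20,20,20,20,20])

```text
clock: 10.88
position: [616.7, -44.4, 107.0]
ee_rot: [0.847, -0.531, 0.023, 0.014]
contact_force: [0.7, -1.1, -0.3]
gripper_width: 32.6
```

```bash
python3 chk.py; python3 - <<'E'
from bench import arm
import cv2
im=arm.get_image("scene");cv2.imwrite("pics/s2.png",cv2.resize(im[130:300,200:430,::-1],None,fx=3,fy=3))
E
python3 chk.py
```

```text
10.875 [616.7 -44.4 107. ] F [ 0.7 -1.1 -0.3] T [-0.05 -0.05  0.  ] pivot [5.516e+02 9.030e+01 4.000e-01] legdir [ 0.365 -0.754  0.546] w 32.6
10.925 [616.5 -43.9 107.3] F [ 0.3  0.5 -0.5] T [ 0.1   0.11 -0.07] pivot [551.2  90.6   0.6] legdir [ 0.366 -0.753  0.547] w 32.7
```

View pics/s2.png

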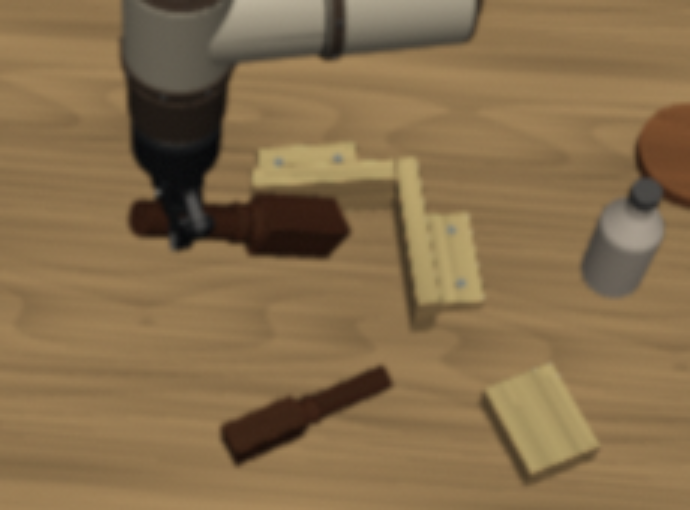

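The leg is tipping at about 33° with its square end down and no unexpected forces.

send_rows(translation=[[-9.2,0,-13.1],[-11.1,0,-15.7],[-11.1,0,-15.7],[-9.2,0,-13.1],[-5.4,0,-8]], dr=[[0,5,0],[0,6,0],[0,6,0],[0,5,0],[0,3,0]], grip=[20,20,20,20,20])

```text
clock: 11.55
position: [590.9, 8.4, 159.5]
ee_rot: [0.822, -0.515, 0.206, 0.129]
contact_force: [-0.1, -0.1, -1.5]
gripper_width: 32.4
```

```bash
python3 chk.py
```

```text
11.55 [590.9   8.4 159.5] F [-0.1 -0.1 -1.5] T [ 0.95  0.53 -0.02] pivot [ 5.513e+02  8.990e+01 -3.000e-01] legdir [ 0.231 -0.475  0.849] w 32.4
```

send_rows(translation=[[-7.2,0,-10.6],[-9.2,0,-13.1],[-9.2,0,-13.1],[-7.2,0,-10.6],[-3.5,0,-5.3]], dr=[[0,4,0],[0,5,0],[0,5,0],[0,4,0],[0,2,0]], grip=[20,20,20,20,20])

```text
clock: 12.18
position: [565.5, 62.7, 180.6]
ee_rot: [0.774, -0.485, 0.345, 0.216]
contact_force: [1.0, 0.1, -1.4]
gripper_width: 32.3
```

```bash
python3 chk.py; python3 - <<'E'
from bench import arm
import cv2
im=arm.get_image("scene");cv2.imwrite("pics/s3.png",cv2.resize(im[130:300,200:430,::-1],None,fx=3,fy=3))
E
python3 chk.py
```

```text
12.175 [565.5  62.7 180.6] F [ 1.   0.1 -1.4] T [1.67 0.24 0.17] pivot [ 5.522e+02  9.030e+01 -5.000e-01] legdir [ 0.09  -0.187  0.978] w 32.3
12.225 [565.5  63.2 180.2] F [ 1.   0.4 -0.6] T [1.65 0.17 0.28] pivot [552.1  90.6  -0.9] legdir [ 0.091 -0.186  0.978] w 32.3
```

View pics/s3.png

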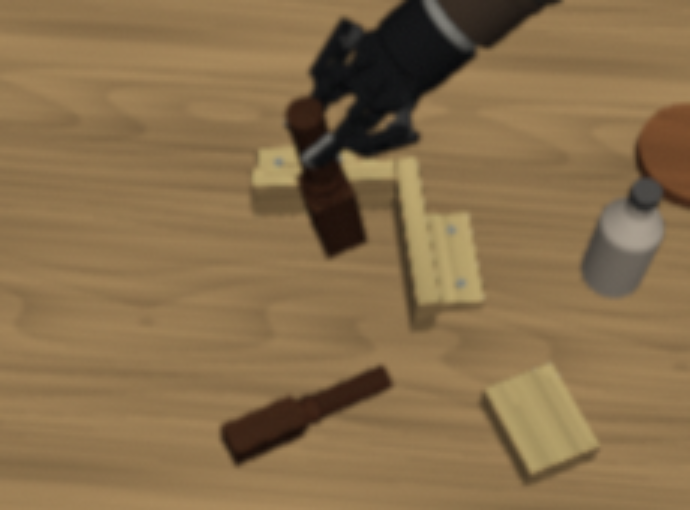

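send_rows(translation=[[-5.4,0,-8],[-5.4,0,-8],[-5.4,0,-8],[-3.5,0,-5.3],[-1.8,0,-2.7]], dr=[[0,3,0],[0,3,0],[0,3,0],[0,2,0],[0,1,0]], grip=[20,20,20,20,20])

```text
clock: 12.85
position: [549.3, 96.7, 183.3]
ee_rot: [0.733, -0.461, 0.424, 0.266]
contact_force: [4.0, 0.6, -1.1]
gripper_width: 32.3
```

```bash
python3 chk.py; python3 - <<'E'
from bench import arm
import cv2
for n in("scene","top"):
    im=arm.get_image(n)
    x,y=(200,130) if n=="scene" else (180,140)
    cv2.imwrite(f"pics/{n}4.png",cv2.resize(im[y:y+130,x:x+180,::-1],None,fx=4,fy=4,interpolation=cv2.INTER_CUBIC))
E
python3 chk.py
```

```text
12.85 [549.3  96.7 183.3] F [ 4.   0.6 -1.1] T [ 1.6  -0.21  0.79] pivot [ 5.528e+02  8.990e+01 -2.000e-01] legdir [-0.001  0.     1.   ] w 32.3
12.95 [549.2  96.8 183. ] F [ 3.9 -0.7 -1.5] T [ 1.95 -0.14  0.83] pivot [ 5.526e+02  9.010e+01 -5.000e-01] legdir [-0.001 -0.001  1.   ] w 33.0
```

View pics/scene4.png

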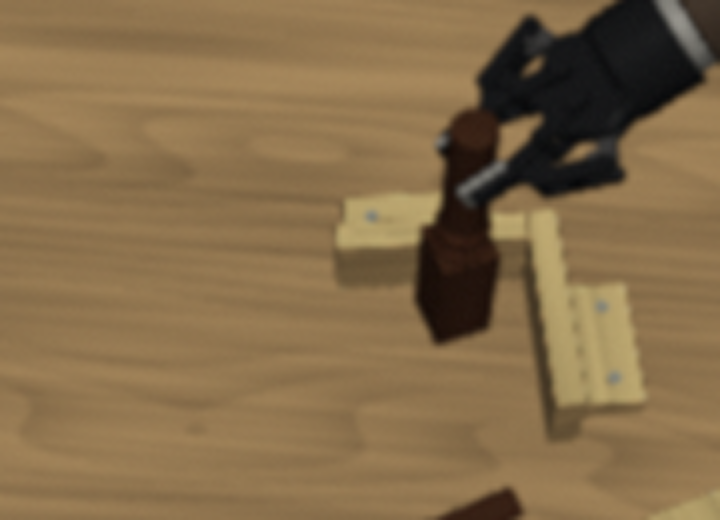

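View pics/top4.png

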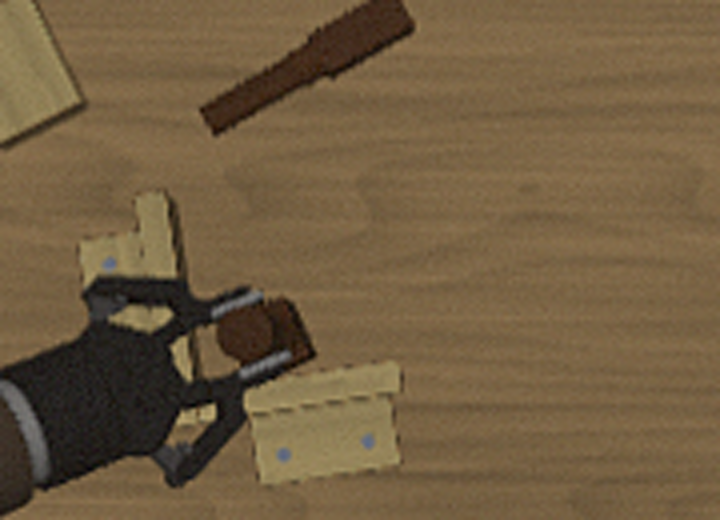

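The leg stands upright beside the fences. The measured +x force of about 4 N means its corner just touches the side fence, as geometry predicts: the axis is at jig (56,27) and rotated about 15.7°. Next I'll turn it square to the jig.

```bash
cat > fin.py <<'E'
from arc import *
r=np.radians
u=np.array([np.cos(r(30)),0,-np.sin(r(30))])
axis_pt=arcrow(1)[0]+22*np.array([-.5,0,-.866])   # foot of axis in tool frame
JY=-1.397
jx=np.array([np.cos(JY),np.sin(JY),0]);jy=np.array([-np.sin(JY),np.cos(JY),0])
J=np.array([509.5,160.5,0])
def turn(a,n,R0,shift=(0,0,0)):
    "rows turning leg a deg about its own vertical axis, world shift spread"
    T=[];D=[]
    R=R0
    for k in range(n):
        q=Ro.from_rotvec(u*r(a/n))
        t=axis_pt-q.apply(axis_pt)+R.inv().apply(np.array(shift)/n)
        T.append(t.round(1).tolist());D.append(np.degrees(q.as_rotvec()).round(2).tolist());R=R*q
    print("T",T,"\nD",D)
E
python3 - <<'E'
from bench import arm
from fin import *
p,R,s=cur(arm)
print("foot",p+R.apply(axis_pt),"jig frame",[(p+R.apply(axis_pt)-J)@jx,(p+R.apply(axis_pt)-J)@jy])
turn(-15.8,4,R,3*jy)
E
```

```text
foot [ 5.43023000e+02  1.09939447e+02 -4.79176578e-01] jig frame [np.float64(55.59576676344123), np.float64(24.27492048920117)]
T [[0.1, 0.3, 0.1], [0.1, 0.3, 0.1], [0.0, 0.3, 0.1], [0.0, 0.2, 0.0]] 
D [[-3.42, -0.0, 1.97], [-3.42, -0.0, 1.97], [-3.42, -0.0, 1.97], [-3.42, -0.0, 1.97]]
```

send_rows(translation=[[0.1,0.3,0.1],[0.1,0.3,0.1],[0.0,0.3,0.1],[0.0,0.2,0.0],[0,0,0]], dr=[[-3.42,0,1.97],[-3.42,0,1.97],[-3.42,0,1.97],[-3.42,0,1.97],[0,0,0]], grip=[20,20,20,20,20])

```text
clock: 13.58
position: [547.9, 95.2, 182.5]
ee_rot: [0.663, -0.557, 0.382, 0.322]
contact_force: [-0.3, 0.3, -1.2]
gripper_width: 32.6
```

```bash
python3 chk.py; python3 - <<'E'
from bench import arm
from fin import *
for n in("scene","top"):
    im=arm.get_image(n)
    x,y=(200,130) if n=="scene" else (180,140)
    cv2.imwrite(f"pics/{n}5.png",cv2.resize(im[y:y+130,x:x+180,::-1],None,fx=4,fy=4,interpolation=cv2.INTER_CUBIC))
p,R,s=cur(arm)
q=p+R.apply(axis_pt)-J;print("jig frame",q@jx,q@jy,q[2],s['contact_force'],np.arctan2(*R.as_matrix()[[1,0],2]))
print(R.inv().apply(-jx),R.inv().apply(-jy))
E
```

```text
13.575 [547.9  95.2 182.5] F [-0.3  0.3 -1.2] T [2.15 0.31 0.06] pivot [548.8  87.9  -1. ] legdir [ 0.002 -0.     1.   ] w 32.6
jig frame 56.49361411894493 25.721209802863555 -0.8830474732874052 [-0.34524831  0.12613392 -2.09326102] -1.397193812620462
[-5.00489536e-01 -7.45733566e-04 -8.65742264e-01] [-1.78025062e-03  9.99998401e-01  1.67791779e-04]
```

View pics/scene5.png

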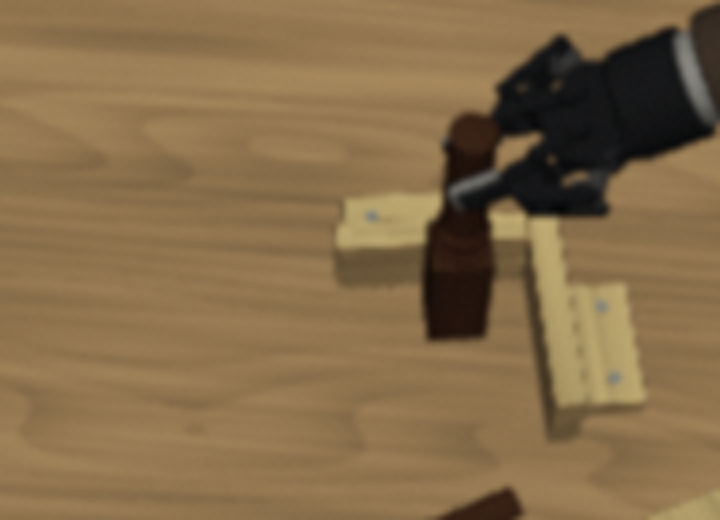

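View pics/top5.png

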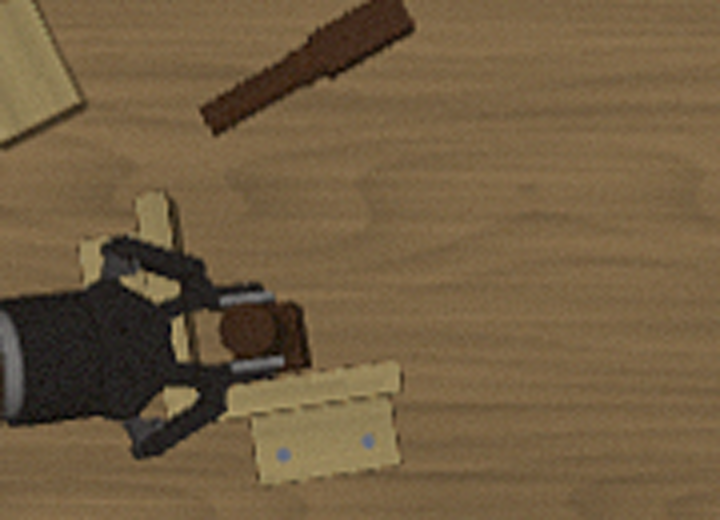

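The leg is now square to the jig. Sliding it toward the end fence.

send_rows(translation=[[-3,0,-5.2],[-3.5,0,-6.1],[-3.5,0,-6.1],[-3,0,-5.2],[-1,0,-1.7]], dr=[[0,0,0],[0,0,0],[0,0,0],[0,0,0],[0,0,0]], grip=[20,20,20,20,20])

```text
clock: 14.3
position: [543.0, 124.0, 183.1]
ee_rot: [0.664, -0.557, 0.383, 0.321]
contact_force: [-0.6, 0.8, -3.0]
gripper_width: 32.4
```

send_rows(translation=[[-0.5,0,-0.9],[-0.5,0,-0.9],[-0.5,0,-0.9],[0,0,0],[0,0,0]], dr=[[0,0,0],[0,0,0],[0,0,0],[0,0,0],[0,0,0]], grip=[20,20,20,20,20])

```text
clock: 14.92
position: [542.5, 126.2, 183.2]
ee_rot: [0.663, -0.557, 0.383, 0.322]
contact_force: [-0.0, 0.3, -2.3]
gripper_width: 32.6
```

```bash
cat > chk2.py <<'E'
from bench import arm
from fin import *
p,R,s=cur(arm)
q=p+R.apply(axis_pt)-J;F=s['contact_force']
print(s['clock'],"jig frame",round(q@jx,1),round(q@jy,1),q[2].round(1),"F jx,jy,z",(F@jx).round(1),(F@jy).round(1),F[2].round(1),'T',s['wrist_torque'].round(2),"legdir jx,jy",[(R.apply(u)@a).round(4) for a in(jx,jy)],s['gripper_width'])
E
python3 chk2.py
```

```text
14.925 jig frame 25.0 26.5 -0.3 F jx,jy,z -0.3 0.0 -2.3 T [ 2.27  0.37 -0.02] legdir jx,jy [np.float64(-0.0001), np.float64(0.0003)] 32.5885321864177
```

send_rows(translation=[[-0.7,0,0.4],[-0.5,0,-0.9],[-0.5,0,-0.9],[0,0,0],[0,0,0]], dr=[[0,0,0],[0,0,0],[0,0,0],[0,0,0],[0,0,0]], grip=[20,20,20,20,20])

```text
clock: 15.55
position: [542.1, 128.3, 182.6]
ee_rot: [0.663, -0.557, 0.383, 0.322]
contact_force: [0.9, -1.2, -0.6]
gripper_width: 32.0
```

```bash
python3 chk2.py
```

```text
15.55 jig frame 23.0 26.5 -0.9 F jx,jy,z 1.3 0.7 -0.6 T [ 1.67  0.37 -0.  ] legdir jx,jy [np.float64(-0.0005), np.float64(0.0003)] 31.999934730886512
```

send_rows(translation=[[-0.3,0,0.2],[0,0.8,0],[0,0.8,0],[0,0.8,0],[0,0,0]], dr=[[0,0,0],[0,0,0],[0,0,0],[0,0,0],[0,0,0]], grip=[20,20,20,20,20])

```text
clock: 16.18
position: [540.1, 128.2, 182.6]
ee_rot: [0.663, -0.557, 0.383, 0.321]
contact_force: [2.3, -0.6, 3.1]
gripper_width: 32.5
```

```bash
python3 chk2.py
```

```text
16.175 jig frame 22.7 24.8 -0.9 F jx,jy,z 1.0 2.1 3.1 T [ 0.85 -0.54  0.56] legdir jx,jy [np.float64(-0.0001), np.float64(-0.0011)] 32.45728816557373
```

send_rows(translation=[[0,0.7,0],[0,0.7,0],[-0.5,0,-0.8],[0,0,0],[0,0,0]], dr=[[0,0,0],[0,0,0],[0,0,0],[0,0,0],[0,0,0]], grip=[20,20,20,20,20])

```text
clock: 16.8
position: [538.5, 128.6, 182.6]
ee_rot: [0.663, -0.557, 0.383, 0.321]
contact_force: [2.4, 0.1, 4.7]
gripper_width: 32.7
```

```bash
python3 chk2.py;python3 - <<'E'
from bench import arm
from fin import *
for n in("scene","top"):
    im=arm.get_image(n)
    x,y=(250,150) if n=="scene" else (190,170)
    cv2.imwrite(f"pics/{n}6.png",cv2.resize(im[y:y+90,x:x+120,::-1],None,fx=6,fy=6,interpolation=cv2.INTER_CUBIC))
E
```

```text
16.8 jig frame 22.1 23.1 -0.9 F jx,jy,z 0.3 2.4 4.7 T [ 0.33 -0.87  0.77] legdir jx,jy [np.float64(-0.0009), np.float64(-0.0006)] 32.70555463018601
```

View pics/scene6.png

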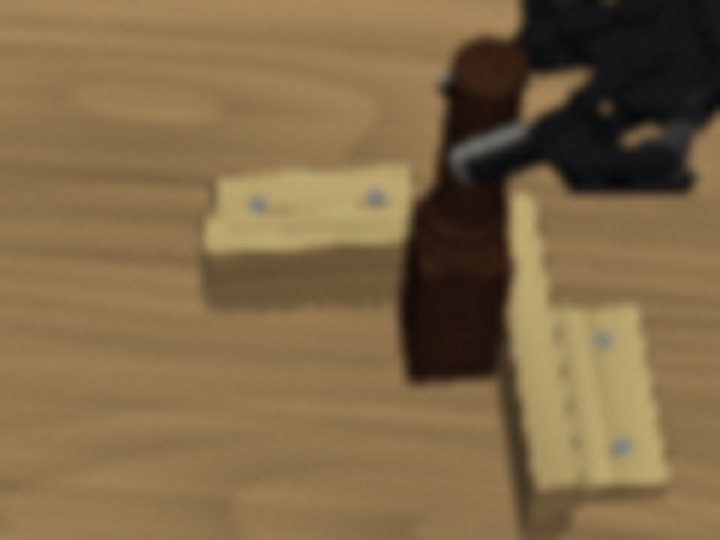

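View pics/top6.png

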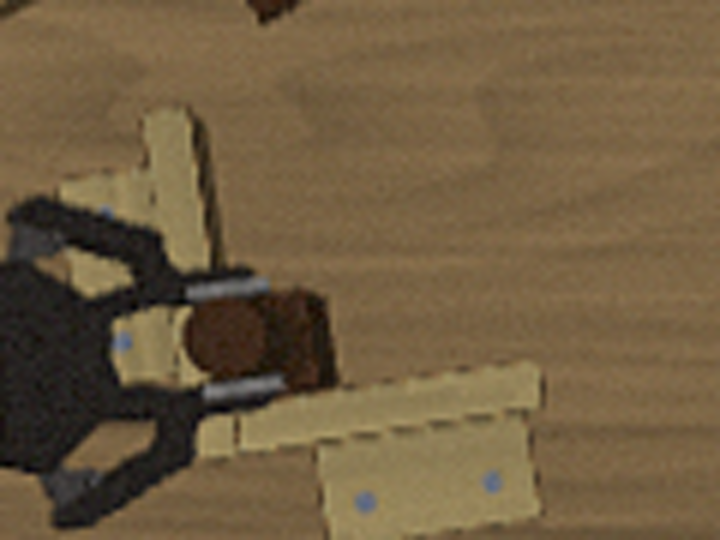

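send_rows(translation=[[0,0.7,0],[0,0.7,0],[0,0.7,0],[0,0,0],[0,0,0]], dr=[[0,0,0],[0,0,0],[0,0,0],[0,0,0],[0,0,0]], grip=[20,20,20,20,20])

```text
clock: 17.52
position: [536.5, 128.4, 182.6]
ee_rot: [0.663, -0.557, 0.383, 0.321]
contact_force: [3.5, -0.1, 5.1]
gripper_width: 32.1
```

```bash
python3 chk2.py
```

```text
17.525 jig frame 22.0 21.2 -0.9 F jx,jy,z 0.7 3.5 5.1 T [ 0.39 -0.97  0.79] legdir jx,jy [np.float64(-0.0007), np.float64(-0.001)] 32.146550270348236
```

send_rows(translation=[[-0.4,0,-0.7],[-0.4,0,-0.7],[-0.2,0,-0.4],[0,0,0],[0,0,0]], dr=[[0,0,0],[0,0,0],[0,0,0],[0,0,0],[0,0,0]], grip=[20,20,20,20,20])

```text
clock: 18.15
position: [535.9, 129.6, 182.8]
ee_rot: [0.663, -0.557, 0.384, 0.322]
contact_force: [4.4, -2.1, 4.6]
gripper_width: 32.6
```

```bash
python3 chk2.py
```

```text
18.15 jig frame 21.0 20.8 -0.8 F jx,jy,z 2.8 4.0 4.6 T [-0.   -1.09  0.86] legdir jx,jy [np.float64(-0.0021), np.float64(-0.0004)] 32.57681262042212
```

send_rows(translation=[[0,0.7,0],[0,0.7,0],[0,0.7,0],[0,0,0],[0,0,0]], dr=[[0,0,0],[0,0,0],[0,0,0],[0,0,0],[0,0,0]], grip=[20,20,20,20,20])

```text
clock: 18.77
position: [534.5, 129.7, 182.9]
ee_rot: [0.663, -0.557, 0.384, 0.321]
contact_force: [6.8, -2.8, 4.7]
gripper_width: 32.4
```

```bash
python3 chk2.py
```

```text
18.775 jig frame 20.4 19.7 -0.6 F jx,jy,z 4.0 6.2 4.7 T [ 0.04 -1.67  1.41] legdir jx,jy [np.float64(-0.0012), np.float64(-0.0021)] 32.41739862560886
```

send_rows(translation=[[0,0.7,0],[-0.5,0.7,-0.9],[-0.3,0,-0.5],[0,0,0],[0,0,0]], dr=[[0,0,0],[0,0,0],[0,0,0],[0,0,0],[0,0,0]], grip=[20,20,20,20,20])

```text
clock: 19.4
position: [533.6, 131.1, 183.1]
ee_rot: [0.662, -0.557, 0.384, 0.321]
contact_force: [9.9, -3.6, 3.7]
gripper_width: 32.2
```

```bash
python3 chk2.py;python3 - <<'E'
from bench import arm
from fin import *
for n in("scene","top"):
    im=arm.get_image(n)
    x,y=(250,150) if n=="scene" else (190,170)
    cv2.imwrite(f"pics/{n}7.png",cv2.resize(im[y:y+90,x:x+120,::-1],None,fx=6,fy=6,interpolation=cv2.INTER_CUBIC))
E
```

```text
19.4 jig frame 18.9 19.3 -0.4 F jx,jy,z 5.2 9.2 3.7 T [-0.14 -2.44  2.11] legdir jx,jy [np.float64(-0.0012), np.float64(-0.0038)] 32.24840389592458
```

View pics/top7.png

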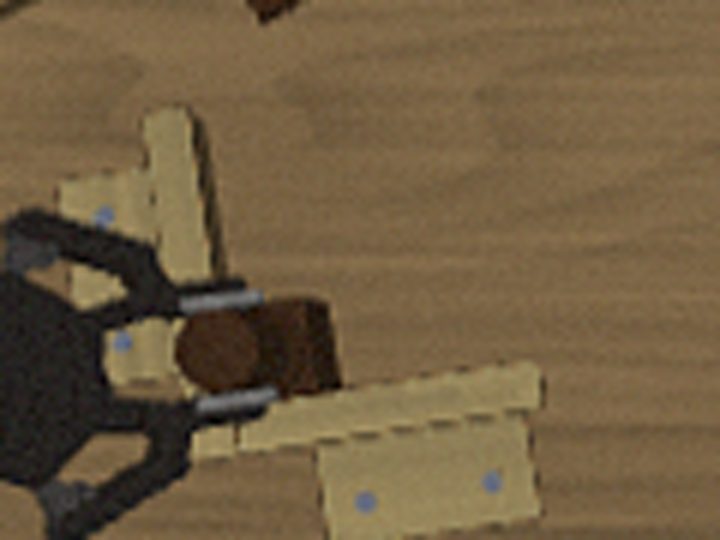

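View pics/scene7.png

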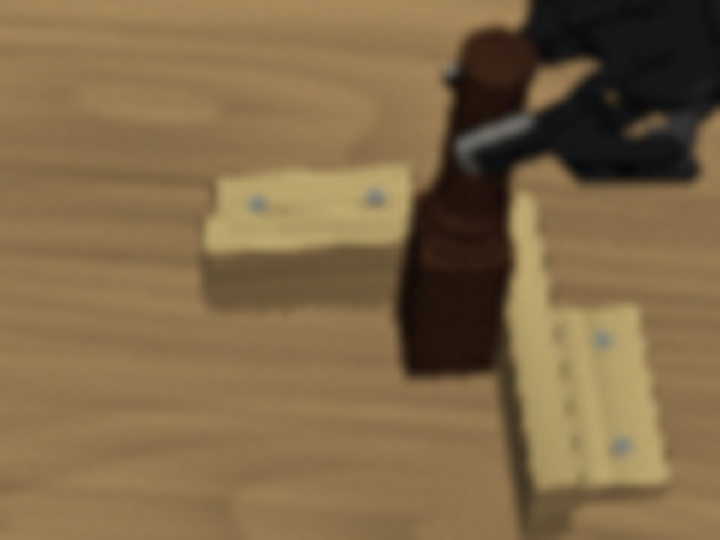

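The leg now leans slightly: the top is over-pulled against the fences. I'll back off to upright and then look before releasing.

send_rows(translation=[[0.5,-0.4,0.87],[0.5,-0.4,0.87],[0.3,0,0.5],[0,0,0],[0,0,0]], dr=[[0,0,0],[0,0,0],[0,0,0],[0,0,0],[0,0,0]], grip=[20,20,20,20,20])

```text
clock: 20.12
position: [534.5, 129.4, 182.9]
ee_rot: [0.663, -0.557, 0.384, 0.32]
contact_force: [6.7, -0.5, 4.7]
gripper_width: 32.5
```

```bash
python3 chk2.py
```

```text
20.125 jig frame 20.5 19.7 -0.6 F jx,jy,z 1.6 6.5 4.7 T [ 0.33 -1.66  1.49] legdir jx,jy [np.float64(-0.0002), np.float64(-0.0029)] 32.46047631683091
```

send_rows(translation=[[0.5,-0.7,0.87],[0.1,-0.4,0.2],[0,0,0],[0,0,0],[0,0,0]], dr=[[0,0,0],[0,0,0],[0,0,0],[0,0,0],[0,0,0]], grip=[20,20,20,20,20])

```text
clock: 20.75
position: [535.2, 128.0, 182.7]
ee_rot: [0.663, -0.557, 0.384, 0.321]
contact_force: [4.0, -0.8, 5.1]
gripper_width: 32.2
```

```bash
python3 chk2.py;python3 - <<'E'
from bench import arm
from fin import *
for n in("scene",):
    im=arm.get_image(n)
    x,y=(250,150) if n=="scene" else (190,170)
    cv2.imwrite(f"pics/{n}8.png",cv2.resize(im[y:y+90,x:x+120,::-1],None,fx=6,fy=6,interpolation=cv2.INTER_CUBIC))
E
```

```text
20.75 jig frame 22.1 19.9 -0.8 F jx,jy,z 1.5 3.8 5.1 T [ 0.27 -1.17  1.07] legdir jx,jy [np.float64(-0.0005), np.float64(-0.0014)] 32.24475709086792
```

View pics/scene8.png

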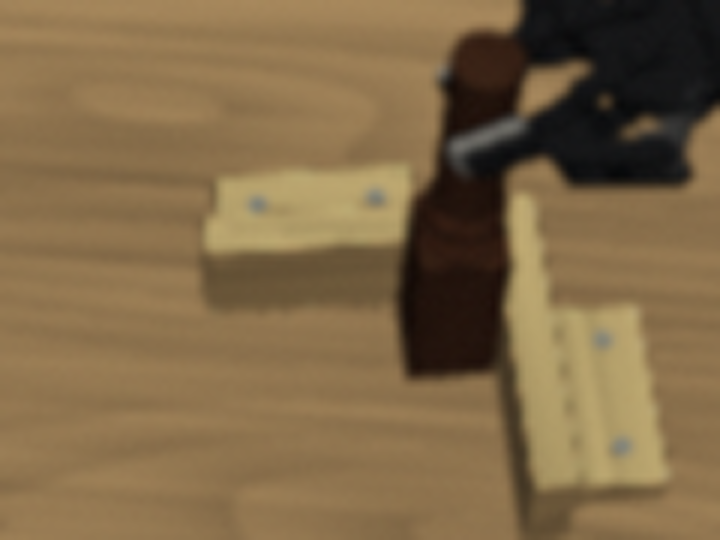

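Upright with light contact forces. Releasing.

send_rows(translation=[[0,0,0],[0,0,0],[0,0,0],[0,0,0],[0,0,0]], dr=[[0,0,0],[0,0,0],[0,0,0],[0,0,0],[0,0,0]], grip=[45,85,85,85,85])

```text
clock: 21.42
position: [534.5, 127.8, 181.9]
ee_rot: [0.663, -0.557, 0.383, 0.322]
contact_force: [0.5, -0.0, 0.4]
gripper_width: 85.1
```

send_rows(translation=[[0,0,-5],[0,0,-15],[0,0,-25],[0,0,-30],[0,0,-25]], dr=[[0,0,0],[0,0,0],[0,0,0],[0,0,0],[0,0,0]], grip=[85,85,85,85,85])

```text
clock: 22.05
position: [519.5, 215.1, 233.1]
ee_rot: [0.664, -0.557, 0.383, 0.321]
contact_force: [-0.4, -0.4, -0.5]
gripper_width: 84.9
```

```bash
python3 chk2.py;python3 - <<'E'
from bench import arm
from fin import *
arm.get_image("wrist");
for n in("scene","top","wrist"):
    if n=="wrist":np.save("w9.npy",arm.camera_info("wrist"),allow_pickle=True)
    im=arm.get_image(n)
    if n=="wrist": cv2.imwrite("pics/wrist9.png",im[:,:,::-1]);continue
    x,y=(250,150) if n=="scene" else (190,170)
    cv2.imwrite(f"pics/{n}9.png",cv2.resize(im[y:y+90,x:x+120,::-1],None,fx=6,fy=6,interpolation=cv2.INTER_CUBIC))
E
```

```text
22.05 jig frame -66.7 19.4 49.6 F jx,jy,z 0.3 -0.4 -0.5 T [1.69 0.37 0.07] legdir jx,jy [np.float64(0.0011), np.float64(-0.0007)] 84.9036504752813
```

View pics/scene9.png

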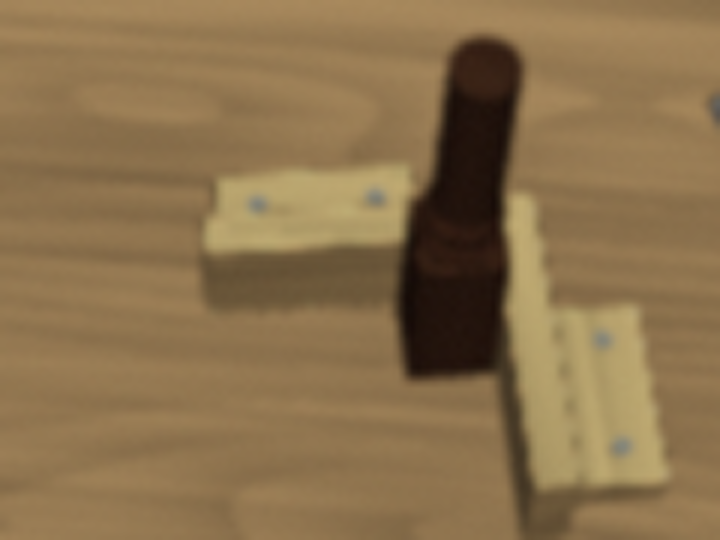

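View pics/top9.png

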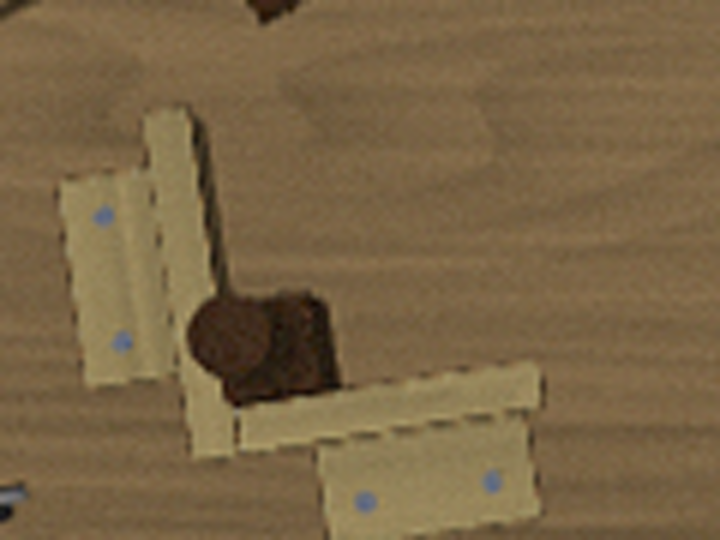

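View pics/wrist9.png

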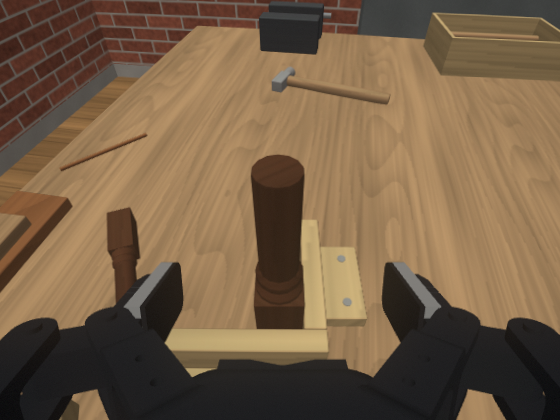

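```bash
cat > ov.py <<'E'
from bench import arm
from h import *
import sys
tag=sys.argv[1]
def W(P,q):
    P=np.array(P,float);c,s=np.cos(q[2]),np.sin(q[2]);return np.c_[q[0]+c*P[:,0]-s*P[:,1],q[1]+s*P[:,0]+c*P[:,1],P[:,2]]
for n,q,o in(("scene",(510.5,158.43,-1.406),(250,150)),("top",(506.3,158.59,-1.404),(190,170))):
    g=cv2.imread(f"pics/{n}{tag}.png");i=arm.camera_info(n)
    def L(pts,col,close=False):
        u=proj(i,W(pts,q));z=((u-o+.5)*6-.5);cv2.polylines(g,[np.round(z*8).astype(np.int32)],close,col,1,cv2.LINE_AA,3)
    L([(140,0,60),(0,0,60),(0,140,60)],(0,255,255));L([(140,0,0),(0,0,0),(0,140,0)],(0,255,255));L([(140,-22,60),(-22,-22,60),(-22,140,60)],(0,255,255))
    for z in(0,100):L([(0,0,z),(44,0,z),(44,44,z),(0,44,z)],(0,255,0),True)
    for a,b in((44,0),(44,44),(0,44)):L([(a,b,0),(a,b,100)],(0,255,0))
    t=np.linspace(0,2*np.pi,40)
    L([(22+17*np.cos(k),22+17*np.sin(k),230) for k in t],(255,128,0))
    cv2.imwrite(f"pics/{n}{tag}o.png",g)
E
python3 ov.py 9
```

```text
(no output)
```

View pics/scene9o.png

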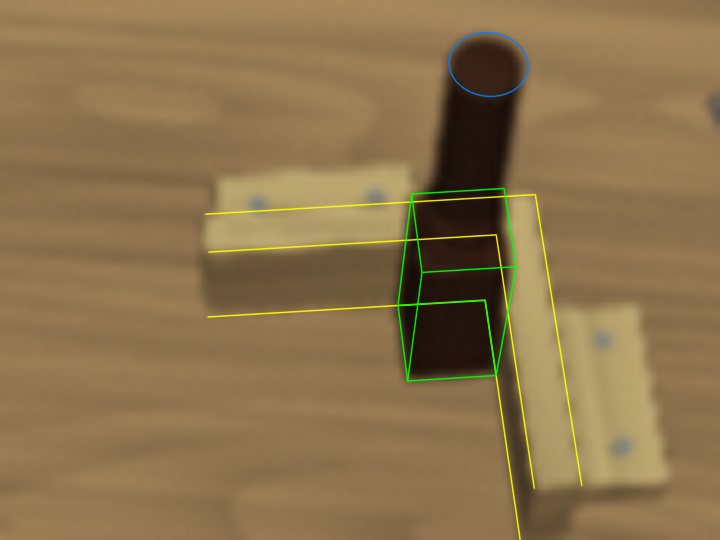

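View pics/top9o.png

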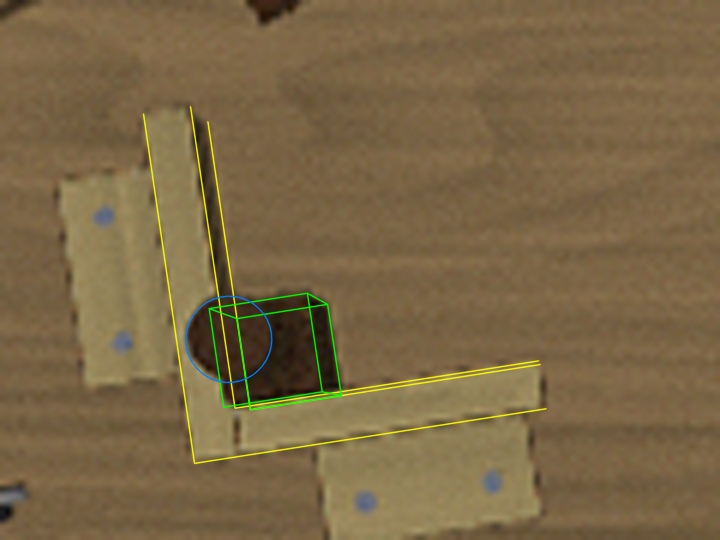

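```bash
python3 - <<'E'
import cv2
im=cv2.imread("pics/wrist9.png")
cv2.imwrite("pics/wrist9z.png",cv2.resize(im[210:350,230:350],None,fx=5,fy=4.2,interpolation=cv2.INTER_CUBIC))
E
```

View pics/wrist9z.png

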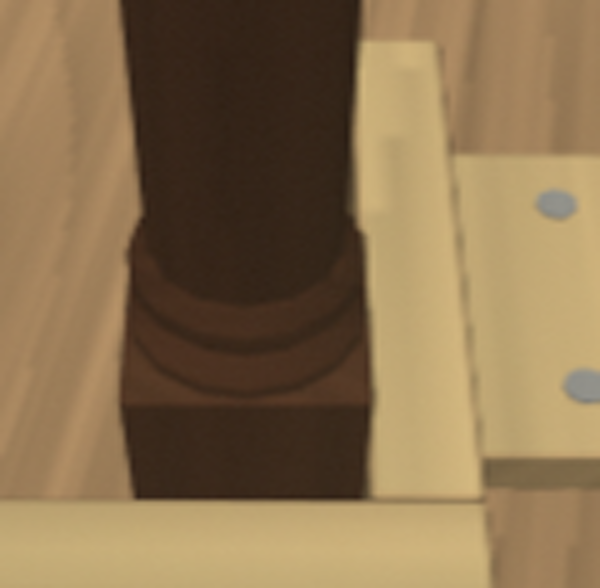

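The leg stands square and upright, with about a 1 mm gap left at the side fence. I'll seat it with a gentle low diagonal push: fingers 20 mm apart straddling the outer edge. To get there I go up and around.

```bash
python3 - <<'E'
from bench import arm
from h import *
p,R,s=cur(arm);print(p,s['joints'].round(2))
h=lambda az:[np.cos(az),np.sin(az)]
A0=np.array([517,225,345.]);RA0=down(h(-1.397),32)
A=np.array([610,50,400.]);RA=down(h(-1.0),-8)
B=np.array([635,70,130.]);RB=down(h(-.61),-45)
plan(p,R,A0,RA0,5);plan(A0,RA0,A,RA,5);plan(A,RA,B,RB,10)
E
```

```text
[519.33376652 213.70018904 231.99417412] [ 0.97  0.57 -0.29  0.65 -1.6  -1.09]
T [[18.4, 0.1, -13.3], [17.0, 0.1, -15.0], [15.5, 0.1, -16.6], [13.8, 0.1, -18.1], [12.0, 0.1, -19.3]] 
D [[-0.01, -5.59, 0.01], [-0.01, -5.59, 0.01], [-0.01, -5.59, 0.01], [-0.01, -5.59, 0.01], [-0.01, -5.59, 0.01]]
T [[37.8, -12.3, 10.6], [39.8, -9.1, 5.5], [40.7, -5.8, 0.0], [40.7, -2.6, -5.5], [39.6, 0.4, -11.0]] 
D [[0.97, -7.89, -4.54], [0.97, -7.89, -4.54], [0.97, -7.89, -4.54], [0.97, -7.89, -4.54], [0.97, -7.89, -4.54]]
T [[3.4, -3.2, 26.8], [5.2, -3.5, 26.4], [7.0, -3.7, 26.0], [8.8, -3.9, 25.4], [10.6, -4.0, 24.7]] 
D [[-1.01, -3.65, -2.03], [-1.01, -3.65, -2.03], [-1.01, -3.65, -2.03], [-1.01, -3.65, -2.03], [-1.01, -3.65, -2.03]]
T [[12.3, -4.0, 23.9], [13.9, -4.0, 23.0], [15.5, -3.9, 22.0], [17.0, -3.7, 20.9], [18.4, -3.4, 19.7]] 
D [[-1.01, -3.65, -2.03], [-1.01, -3.65, -2.03], [-1.01, -3.65, -2.03], [-1.01, -3.65, -2.03], [-1.01, -3.65, -2.03]]
```

send_rows(translation=[[18.4,0.1,-13.3],[17,0.1,-15],[15.5,0.1,-16.6],[13.8,0.1,-18.1],[12,0.1,-19.3]], dr=[[0,-5.6,0],[0,-5.6,0],[0,-5.6,0],[0,-5.6,0],[0,-5.6,0]], grip=[85,60,20,20,20])

```text
clock: 22.88
position: [516.7, 223.4, 345.3]
ee_rot: [0.736, -0.618, 0.21, 0.177]
contact_force: [0.5, -0.6, 0.0]
gripper_width: 19.8
```

send_rows(translation=[[37.8,-12.3,10.6],[39.8,-9.1,5.5],[40.7,-5.8,0],[40.7,-2.6,-5.5],[39.6,0.4,-11]], dr=[[0.97,-7.89,-4.54],[0.97,-7.89,-4.54],[0.97,-7.89,-4.54],[0.97,-7.89,-4.54],[0.97,-7.89,-4.54]], grip=[20,20,20,20,20])

```text
clock: 23.5
position: [609.9, 47.9, 400.8]
ee_rot: [0.876, -0.477, -0.063, -0.035]
contact_force: [1.9, 0.7, -1.1]
gripper_width: 19.8
```

send_rows(translation=[[3.4,-3.2,26.8],[5.2,-3.5,26.4],[7,-3.7,26],[8.8,-3.9,25.4],[10.6,-4,24.7]], dr=[[-1,-3.65,-2.03],[-1,-3.65,-2.03],[-1,-3.65,-2.03],[-1,-3.65,-2.03],[-1,-3.65,-2.03]], grip=[20,20,20,20,20])

```text
clock: 24.12
position: [622.2, 58.8, 263.8]
ee_rot: [0.894, -0.385, -0.218, -0.076]
contact_force: [0.1, 1.0, 0.4]
gripper_width: 20.1
```

send_rows(translation=[[12.3,-4,23.9],[13.9,-4,23],[15.5,-3.9,22],[17,-3.7,20.9],[18.4,-3.4,19.7]], dr=[[-1,-3.65,-2.03],[-1,-3.65,-2.03],[-1,-3.65,-2.03],[-1,-3.65,-2.03],[-1,-3.65,-2.03]], grip=[20,20,20,20,20])

```text
clock: 24.75
position: [635.0, 68.7, 128.9]
ee_rot: [0.881, -0.278, -0.366, -0.116]
contact_force: [0.7, 0.3, 0.5]
gripper_width: 20.3
```

```bash
python3 - <<'E'
from bench import arm
from h import *
im=arm.get_image("wrist")
p,R,s=cur(arm);print(s['clock'],p,s['joints'].round(2),R.as_matrix()[:,2],s['contact_force'],s['gripper_width'])
im=arm.get_image("wrist");cv2.imwrite("pics/w10.png",im[:,:,::-1])
p,R,s=cur(arm)
az=-.61;h=[np.cos(az),np.sin(az)]
plan(p,R,[600,95,42],down(h,-45),5)
E
```

```text
24.8 [633.63616566  68.94249558 122.51479468] [ 0.11  0.84  0.53 -0.51 -1.87  0.85] [-0.58709353  0.40924927 -0.69845273] [ 0.64030798  0.7468505  -5.09440111] 19.622046921491886
T [[5.7, -0.5, 17.5], [5.7, -0.5, 17.5], [5.7, -0.5, 17.5], [5.6, -0.5, 17.6], [5.6, -0.5, 17.6]] 
D [[0.01, 0.11, -0.07], [0.01, 0.11, -0.07], [0.01, 0.11, -0.07], [0.01, 0.11, -0.07], [0.01, 0.11, -0.07]]
```

View pics/w10.png

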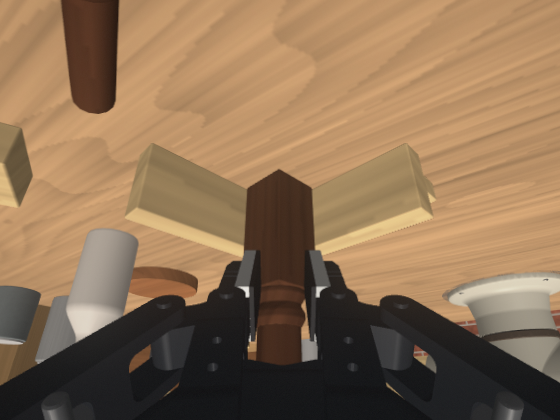

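The wrist view has the leg's outer edge at (280,175), centred in front of the 20 mm finger gap, with both fences behind it. I'll descend and approach.

send_rows(translation=[[7,-0.5,19],[7,-0.5,19],[7,-0.5,19],[5,-0.5,16],[4,-0.5,12]], dr=[[0,0,0],[0,0,0],[0,0,0],[0,0,0],[0,0,0]], grip=[20,20,20,20,20])

```text
clock: 25.48
position: [605.1, 93.9, 49.0]
ee_rot: [0.881, -0.278, -0.364, -0.116]
contact_force: [0.1, 0.4, -0.3]
gripper_width: 20.0
```

```bash
cat > chk3.py <<'E'
from bench import arm
from h import *
p,R,s=cur(arm);az=-.61;h=np.array([np.cos(az),np.sin(az)]);e=np.array([558.3,123.8])
F=s['contact_force'];print(s['clock'],p.round(1),'outward',((p[:2]-e)@h).round(1),'lat',((p[:2]-e)@[-h[1],h[0]]).round(1),'F out',(F[:2]@h).round(1),'lat',(F[:2]@[-h[1],h[0]]).round(1),'z',F[2].round(1))
E
python3 chk3.py; python3 - <<'E'
from bench import arm
from h import *
im=arm.get_image("wrist");cv2.imwrite("pics/w11.png",im[:,:,::-1])
E
python3 chk3.py
```

```text
25.475 [605.1  93.9  49. ] outward 55.5 lat 2.3 F out -0.1 lat 0.4 z -0.3
25.525 [604.   94.5  47.6] outward 54.2 lat 2.1 F out -0.6 lat 0.2 z -1.5
```

View pics/w11.png

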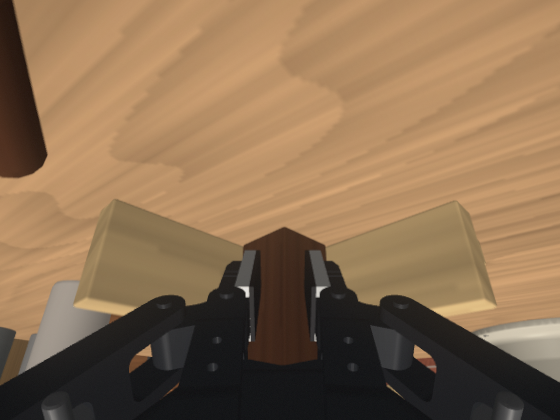

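send_rows(translation=[[-7,0,7],[-8,0,8],[-8,0,8],[-5,0,5],[-3,0,3]], dr=[[0,0,0],[0,0,0],[0,0,0],[0,0,0],[0,0,0]], grip=[20,20,20,20,20])

```text
clock: 26.15
position: [569.2, 119.3, 49.2]
ee_rot: [0.881, -0.278, -0.364, -0.116]
contact_force: [-0.4, -1.3, 0.1]
gripper_width: 20.1
```

```bash
python3 chk3.py
```

```text
26.15 [569.2 119.3  49.2] outward 11.5 lat 2.6 F out 0.4 lat -1.3 z 0.1
```

send_rows(translation=[[-2,0,2],[-2,0,2],[-1.5,0,1.5],[-1,0,1],[-1,0,1]], dr=[[0,0,0],[0,0,0],[0,0,0],[0,0,0],[0,0,0]], grip=[20,20,20,20,20])

```text
clock: 26.78
position: [560.8, 125.0, 48.8]
ee_rot: [0.881, -0.278, -0.364, -0.116]
contact_force: [-0.1, -0.9, 0.2]
gripper_width: 20.3
```

```bash
python3 chk3.py
```

```text
26.775 [560.8 125.   48.8] outward 1.3 lat 2.4 F out 0.4 lat -0.7 z 0.2
```

send_rows(translation=[[-1,0,1],[-1,0,1],[-1,0,1],[-1,0,1],[-1,0,1]], dr=[[0,0,0],[0,0,0],[0,0,0],[0,0,0],[0,0,0]], grip=[20,20,20,20,20])

```text
clock: 27.4
position: [557.8, 127.1, 48.9]
ee_rot: [0.883, -0.278, -0.361, -0.115]
contact_force: [8.5, -7.1, 1.0]
gripper_width: 20.0
```

```bash
python3 chk3.py
```

```text
27.4 [557.8 127.1  48.9] outward -2.3 lat 2.4 F out 11.1 lat -1.0 z 1.0
```

send_rows(translation=[[-0.7,0,0.7],[-0.7,0,0.7],[0,0,0],[0,0,0],[0,0,0]], dr=[[0,0,0],[0,0,0],[0,0,0],[0,0,0],[0,0,0]], grip=[20,20,20,20,20])

```text
clock: 28.02
position: [557.2, 127.1, 49.0]
ee_rot: [0.883, -0.278, -0.359, -0.115]
contact_force: [8.6, -8.6, 1.6]
gripper_width: 19.8
```

```bash
python3 chk3.py
```

```text
28.025 [557.2 127.1  49. ] outward -2.8 lat 2.1 F out 12.0 lat -2.1 z 1.6
```

A 12 N push with almost no further travel means it's seated. I'll retreat and check.

send_rows(translation=[[2,0,-2],[5,0,-5],[10,0,-10],[15,0,-25],[10,0,-35]], dr=[[0,0,0],[0,0,0],[0,0,0],[0,0,0],[0,0,0]], grip=[20,20,20,20,20])

```text
clock: 28.65
position: [622.3, 81.8, 72.9]
ee_rot: [0.881, -0.278, -0.366, -0.115]
contact_force: [0.4, -0.1, -0.1]
gripper_width: 20.2
```

send_rows(translation=[[0,0,-35],[0,0,-40],[0,0,-40],[0,0,-30],[0,0,-20]], dr=[[0,0,0],[0,0,0],[0,0,0],[0,0,0],[0,0,0]], grip=[20,20,20,20,20])

```text
clock: 29.28
position: [718.4, 13.9, 191.2]
ee_rot: [0.881, -0.278, -0.364, -0.116]
contact_force: [1.2, 1.1, -0.4]
gripper_width: 20.2
```

```bash
python3 chk3.py;python3 - <<'E'
from bench import arm
from h import *
for n in("wrist","scene","top"):
    im=arm.get_image(n)
    if n=="wrist": cv2.imwrite("pics/w12.png",im[:,:,::-1]);continue
    x,y=(250,150) if n=="scene" else (190,170)
    cv2.imwrite(f"pics/{n}12full.png",im[:,:,::-1])
    cv2.imwrite(f"pics/{n}12.png",cv2.resize(im[y:y+90,x:x+120,::-1],None,fx=6,fy=6,interpolation=cv2.INTER_CUBIC))
E
python3 ov.py 12
```

```text
29.275 [718.4  13.9 191.2] outward 194.2 lat 1.7 F out 0.3 lat 1.6 z -0.4
```

View pics/w12.png

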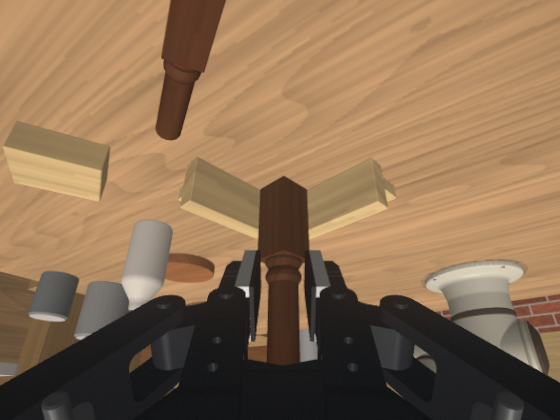

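View pics/top12o.png

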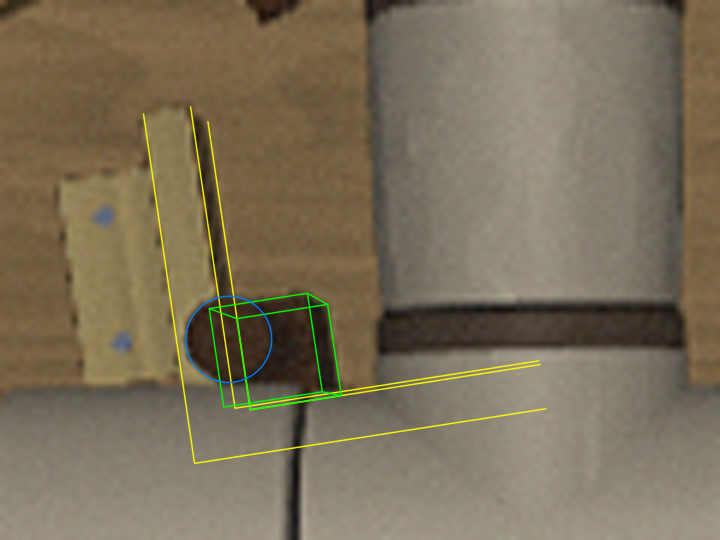

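View pics/scene12full.png

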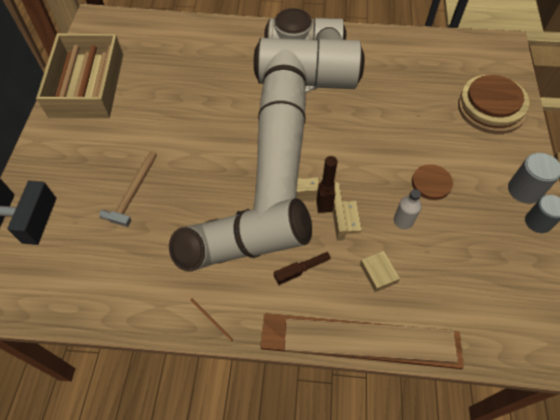

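The leg stands upright in the corner and shows tight between both fences in the wrist view (block edges 259–309, meeting both fence ends). The other things are where they were. Handing in.

```bash
python3 -c "
from bench import arm
s=arm.read_state();print(s['contact_force'],s['clock']);print(arm.job_done())"
```

```text
[ 0.01324881 -0.03487493 -1.61872733] 29.425
the job is handed in; nothing more can be done
None
```

The 230 mm leg now stands on its square end in the jig's inside corner, and I handed the job in at 29.4 s with the gripper clear of it.

**What I did:** I pinched the shank, tipped the leg up on the bottom edge of its square end, turned it about 16° to square it to the jig, and slid it to both fences. After letting go, I seated it with a low 12 N diagonal push on its outer edge.

**Last checks:** It looked upright, with no visible gap in the wrist view. It moved less than 1 mm over the last steps of the push, so I take it as seated. The other things were where they had been, and the forces I read stayed under about 12 N.

**What disagreed or was less certain:**
- **Camera mismatch:** The cameras differed by 4–8 mm on absolute positions, so I relied on positions relative to the jig and on contact force.
- **Slide:** I over-pulled once and the leg leaned slightly; I backed off before letting go. For a moment the gripper also carried about the leg's full weight, so the end may have lifted by a fraction of a millimetre before I pressed it back down.
- **Gap:** After release I saw about 1 mm at the side fence, which the push was meant to close. The arm hid that side from the top camera in the last pictures, so only the wrist view and the push force back that up.

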